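Fetch the spanner from the blocked drawer

TASK

The spanner is in the drawer that stands ajar behind the oil can and the glue bottle. Stand both of them aside on the bench, clear of the drawer's way, then open the drawer, lay the spanner flat in the long bay of the job tray and push the drawer fully shut again, leaving the marker pen in it. Finally put the oil can and the glue bottle each back upright where it stood at the start; do not tip either over.

Things in the scene. Friction and masses are not known exactly. Their poses are not given: they have to be found in the camera images.
- oil_can: green oil can, loose, 0.18 kg: round body 70 mm wide and 45 mm high, a shoulder up to 72 mm, then a thin upright spout on its axis that tapers from 12 mm wide at 80 mm height to 5 mm at its tip at 175 mm (9 mm wide at 115 mm; can be lifted by the spout). Origin: centre of its underside, z up along the spout.
- glue_bottle: yellow wood-glue bottle, orange nozzle, loose, 0.29 kg: body 57 mm wide up to 100 mm height, shoulder to 135, then a round collar 21 mm wide from 135 to 147 and a cone up to 177 mm (lift it by the collar). Origin: centre of its underside, z up along its axis. It stands beside the oil can before the drawer, on either side; both go back within 15 mm of their starts.
- spanner: small steel combination spanner, loose, 0.09 kg, 144 mm long, lying flat: shaft 8 mm wide, 1 to 5 mm above the underside, heads 19 and 22 mm wide and 7 mm high. Origin: middle of its length on the underside; y along it, z up. Starts in either bay, along the drawer, front end in sight; its rear end is up to 172 mm behind the drawer's front, so it lifts straight out only with the drawer fully open.
- marker: white and red marker pen, loose, 135 mm long, 16 mm thick, lying in the other bay of the drawer. Origin: middle of its length on the underside; y along it. It stays in the drawer (it may roll in its bay).
- drawer_unit: fixed low wooden unit with one drawer, 190 deep, 184 wide, 68 mm high. Origin: centre of underside; x from its front into its depth (drawer opens to -x), z up; shut front face at x = -95 mm. Drawer: 162 mm wide, bays at y = +38 and -38 mm, each 72 wide, 160 mm long inside. Heights over the bench: bay floor 18, side and rear walls 48, divider 42, 12 mm thick front board 56 mm.
- drawer (a joint): how far the drawer is open, m: 0 shut, 0.172 at the outer stop; it starts 0.052 to 0.064 open and stays where it is left (about 1.2 N of friction).
- drawer_knob (a point): middle of the round dark knob on the drawer's front, 34 mm above the bench and 23 mm in front of the front face (knob 25 mm in diameter, 31 mm long, on a thinner stem); moves with the drawer. Its axes are those of the drawer unit. It can be pinched from above, across the drawer unit's y.
- job_tray: shallow bare-metal tray, fixed to the bench, 240 x 80 mm, 16 mm high with its rim; a cross wall divides it into a long bay (its -x end, nearer the robot) and a short bay with two bolts. Origin: centre of its underside; x along its length, z up. The bench before and left of its near end is clear for standing things aside, round (x 0.46, y 0.05) and (x 0.55, y 0.15) m.
- tool_bay (a point): centre of the floor of the tray's long bay, 3 mm above the bench; the bay is 173 mm long (along the tray's x) and 74 mm wide inside, its walls rise 13 mm above its floor. Axes as the tray's. The spanner lies here, lengthwise.
Not all that is in view belongs to the job. Of the things shaped like the glue_bottle, the yellow one is meant.

How it is judged:
On the way, in this order (a step that is already met when the one before it is completed fails the run):
1. oil can and glue bottle both stand upright on the bench clear of the drawer's way ((y of oil_can in the frame of drawer_unit above 0.12 m or y of oil_can in the frame of drawer_unit below -0.12 m or x of oil_can in the frame of drawer_unit below -0.34 m) and angle between each of oil_can, glue_bottle's own z axis and vertical below 0.08 rad and height (world z) of each of oil_can, glue_bottle below 0.006 m and linear speed of each of oil_can, glue_bottle below 0.02 m/s and (y of glue_bottle in the frame of drawer_unit above 0.12 m or y of glue_bottle in the frame of drawer_unit below -0.12 m or x of glue_bottle in the frame of drawer_unit below -0.34 m)), for 0.2 s.
2. the drawer is open at least 140 mm (value of joint drawer above 0.14 m), for 0.1 s.
3. the spanner lies flat in the tray's long bay (x of spanner in the frame of tool_bay between -0.022 and 0.022 m and y of spanner in the frame of tool_bay between -0.032 and 0.032 m and z of spanner in the frame of tool_bay between -0.004 and 0.005 m and angle between spanner's own z axis and vertical below 0.07 rad and linear speed of spanner below 0.02 m/s), for 0.2 s.
4. the drawer is shut (value of joint drawer below 0.006 m), for 0.2 s.
At the end, for the whole second after the job is handed in: the spanner lies flat and at rest in the long bay of the job tray, the marker is in the drawer, the drawer is shut to within 6 mm, and oil can and glue bottle each stand upright on the bench within 15 mm of where it stood at the start (all of step 3 and x of marker in the frame of drawer_unit between -0.1 and 0.09 m and y of marker in the frame of drawer_unit between -0.078 and 0.078 m and z of marker in the frame of drawer_unit between 0.005 and 0.04 m and value of joint drawer below 0.006 m and distance of each of oil_can, glue_bottle from where it was at the start of the episode below 0.015 m and angle between each of oil_can, glue_bottle's own z axis and vertical below 0.08 rad and height (world z) of each of oil_can, glue_bottle below 0.006 m and linear speed of each of oil_can, glue_bottle below 0.02 m/s); the robot touches nothing.
It fails at once if the oil can or the glue bottle is tipped over (angle between any of oil_can, glue_bottle's own z axis and vertical above 0.6 rad).
It also fails if it takes over 131 s, if anything falls off the work surface, if the arm or the gripper's body presses on something with over 40 N, if the wrist force passes 120 N, or if a joint passes its speed limit or range.

ROBOT

A 6-joint arm with a two-finger parallel gripper is mounted at the origin on a cart in front of the work surface, level with it; the furniture and walls round the work are solid. World frame = base frame: x ahead of the robot, y to its left, z up, the work surface at z = 0. Lengths are in m, angles in rad, forces in N, time in s.
With the tool pointing down it reaches from about 0.275 to 0.75 m from the base axis. Payload 10.2 kg.
Tool frame: the origin (TCP) lies on the centre line of the jaws, within the pads' length; the fingertips stand 17 mm ahead of it and the grasp point (between the pads) lies 2 mm behind it; z points along the fingers, y is the line along which they close (so a half turn about z gives the same grasp; the last joint's range is limited). The gripper opens to 85 mm and grips with 20 to 120 N. Pads are 22 mm wide; open, the fingers measure 114 mm over their backs; the gripper's body (76 mm by 85 mm) begins 54 mm behind the grasp point. The pads swing forward as they close: fully open they stand 13 mm farther back than shut.
Start: joints at [0.906, 0.313, 1.498, -0, 1.331, -0.223], TCP at [0.224, 0.475, 0.248] pointing down, gripper open.
Joint ranges: [-2.94, 2.94], [-0.97, 2.17], [0.19, 2.56], [-1.23, 4.37], [0.02, 3.11], [-2.88, 2.88]. Speed limits (rad/s): [2.39, 2.39, 3.01, 3.14, 3.14, 3.14].

INTERFACE

Orientations are given as a 3x3 rotation matrix whose columns are the frame's x, y, z axes.
In Python, from cell import get_state, optics, workorder, spotter gives the robot as it stands.
- The arm moves only by the tool arm_command, never from a script. Its argument "moves" is one flat list of numbers, 7 for each row, row after row: the turn, a rotation vector about the world's x, y, z scaled (see below), then the shift along the world's x, y, z scaled (see below), then the opening, from -1 (shut) to 1 (fully open). In form: [wx, wy, wz, tx, ty, tz, jaw, wx, wy, wz, tx, ty, tz, jaw, ...]. A call has exactly 5 rows; each row shifts and turns the commanded pose from where the row before left it; what a row does not reach is not made up. The controller multiplies each number of a shift by 0.04 m and each number of a turn by 4 degrees. A row lasts 1/12 s, in which the tool goes at most 41.7 mm and 7.16 degrees, less where a joint would pass 70% of its speed; a pose out of reach is approached as far as the arm can. A call with a number of a shift or a turn outside -1 to 1 is refused whole. A call with a gripper value outside its range is refused whole. The fingers move at their own pace and stop on an object; the grip force is fixed at half the most. Time passes only in rows, so rows that do not move let the fingers close, or fill a call up. It gives the time, the measured TCP pose, the force, the opening and the grip force at its end, in the units of the state.
- get_state(): the state, without advancing time (a new reading comes with each control period).
- optics.capture(name): name is "scene" or "top" or "wrist"; returns the picture (400x640x3 uint8, red, green, blue); there is no depth.
- optics.camera_params(name): a dict with "camera_matrix" (3x3 intrinsics, pixels), "world_from_camera" (4x4, takes a point from camera to world coordinates). Camera axes: x right, y down, z forward; pixel columns grow to the right and rows downward; lengths in m; the calibration is good to about 2 mm. A picture is of the moment at which its call begins: read the wrist's pose just before it. camera_params takes no time and is no camera call; for the wrist camera it gives the pose at the moment of the call.
- workorder.job_done(): hands the job in; it is judged then, once.
Trained networks look in the newest picture that a camera, given by its name, has taken for a name from the list of things; names that differ only in an ending like _2 or _b are one class to them, and where a whole thing is asked for, a point or a joint stands for the part that bears it (a point fixed in the world has none). Each returns a list of dicts, best first, with "confidence" (0 to 1); they miss things now and then, are a little off and sometimes report something else, mostly with a low value. They report only what shows in the picture. A call takes as long as a camera call. They do not tell look-alikes from the thing itself.
- spotter.silhouettes(camera, label): "mask" (400x640 bool, what is visible of it) and "at" ([column, row] in pixels, amid what is visible of it).
The state is a dict: "t": time; "joints": joint angles; "qvel": joint speeds; "effort": joint torques, N m; "eef_pos": TCP position; "orientation": TCP orientation; "force": force on the tool from outside, world axes, zero at the start; "moment": the same for the moment, N m; "gripper_width": finger opening in m; "finger_force": force on a finger pad.
Only numpy, scipy, OpenCV 4.12 (cv2) and the standard library are available. Lean on these libraries where they do the work, as an engineer would, in place of code of your own. Each camera call takes 0.05 s, during which the arm holds its last target. There are 200 camera calls.

## Working session

There is one attempt and no reset: what is moved stays moved. The work goes in short steps, Python scripts to look and compute and a tool call to move; the robot and the scene stay as the last step left them, time stands still between calls to the robot, and variables do not carry over. Pictures are saved under pics/ and viewed, at most 17 in all, crops included, and the job is handed in when it is done.

Besides the shell and the picture viewer there is one more tool, called after "Emit:" as name(argument=value, ...), one argument or row to a line, values as JSON. arm_command: Moves the arm, as the interface text tells. Shifts and turns lie within -1 to 1; 1 stands for 0.04 m of shift or 4 degrees of turn. Its arguments: {"type":"object","properties":{"moves":{"type":"array"}},"required":["moves"]}

```bash
mkdir -p pics; cat > h.py <<'E'
import numpy as np, cv2
from cell import get_state, optics, workorder, spotter
def snap(c,name=None):
    im=optics.capture(c)
    if name: cv2.imwrite('pics/'+name,cv2.cvtColor(im,cv2.COLOR_RGB2BGR))
    return im
def ray(c,px):
    p=optics.camera_params(c);K=np.array(p['camera_matrix']);T=np.array(p['world_from_camera'])
    d=T[:3,:3]@np.linalg.solve(K,[px[0],px[1],1.]);return T[:3,3],d
def onz(c,px,z):
    o,d=ray(c,px);return o+d*(z-o[2])/d[2]
def proj(c,P):
    p=optics.camera_params(c);K=np.array(p['camera_matrix']);T=np.linalg.inv(np.array(p['world_from_camera']))
    q=K@(T[:3,:3]@np.array(P)+T[:3,3]);return q[:2]/q[2]
E
python3 - <<'E'
from h import *
np.set_printoptions(precision=3,suppress=True)
a=snap('scene','s0.png');b=snap('top','t0.png')
s=get_state();print(s['t'],s['eef_pos'],s['orientation'])
for c in ('scene','top'):
    p=optics.camera_params(c);print(c,p['world_from_camera'])
    for l in ('oil_can','glue_bottle','spanner','marker','drawer_knob','drawer_unit','job_tray'):
        for d in spotter.silhouettes(c,l)[:4]:
            m=d['mask'];ys,xs=np.nonzero(m);print(c,l,round(d['confidence'],2),d['at'],m.sum(),xs.min(),xs.max(),ys.min(),ys.max(),onz(c,d['at'],0))
E
```

```text
0.1 [0.224 0.474 0.248] [[-0.904  0.428 -0.001]
 [ 0.428  0.904 -0.001]
 [ 0.    -0.001 -1.   ]]
scene [[ 0.731 -0.403  0.551  0.14 ]
 [-0.682 -0.439  0.584 -0.661]
 [ 0.007 -0.803 -0.596  0.562]
 [ 0.     0.     0.     1.   ]]
scene oil_can 0.93 [282.8, 196.4] 482 273 292 153 218 [ 0.589 -0.049  0.   ]
scene glue_bottle 0.89 [299.2, 209.6] 1375 287 313 170 244 [ 0.585 -0.119  0.   ]
scene glue_bottle 0.86 [283.2, 250.4] 1709 267 297 207 285 [ 0.468 -0.202  0.   ]
scene glue_bottle 0.68 [373.5, 239.2] 1792 354 387 194 274 [ 0.638 -0.311  0.   ]
scene spanner 0.48 [359.9, 208.6] 78 348 369 204 213 [ 0.698 -0.217  0.   ]
scene marker 0.61 [337.1, 190.8] 131 331 353 185 193 [ 0.71  -0.126  0.   ]
scene drawer_knob 0.96 [336.4, 200.9] 1804 312 368 174 228 [ 0.677 -0.156  0.   ]
scene drawer_knob 0.19 [273.2, 180.8] 1470 235 327 160 200 [0.614 0.025 0.   ]
scene drawer_unit 0.79 [374.3, 189.2] 5941 312 435 151 228 [ 0.788 -0.188  0.   ]
scene job_tray 0.84 [270.2, 182.6] 1458 236 327 160 200 [0.603 0.024 0.   ]
top [[ 0.015 -0.991  0.134  0.495]
 [-1.    -0.014  0.008 -0.16 ]
 [-0.006 -0.
[... 194 characters left out ...]
.366  0.   ]
top glue_bottle 0.86 [377.7, 298.3] 992 363 399 283 317 [ 0.425 -0.259  0.   ]
top glue_bottle 0.71 [349.0, 242.9] 791 331 362 229 259 [ 0.53  -0.203  0.   ]
top spanner 0.42 [361.8, 180.5] 174 356 368 163 191 [ 0.655 -0.228  0.   ]
top spanner 0.28 [340.4, 175.6] 3228 295 386 145 208 [ 0.664 -0.185  0.   ]
top marker 0.46 [322.0, 165.6] 212 317 330 150 176 [ 0.684 -0.148  0.   ]
top marker 0.31 [243.3, 192.5] 5079 206 279 126 255 [0.627 0.008 0.   ]
top drawer_knob 0.63 [337.9, 175.0] 3288 295 386 145 208 [ 0.665 -0.18   0.   ]
top drawer_unit 0.63 [353.4, 130.4] 12320 296 418 57 208 [ 0.757 -0.21   0.   ]
top job_tray 0.6 [241.6, 192.2] 4969 206 279 126 254 [0.627 0.011 0.   ]
```

View pics/s0.png

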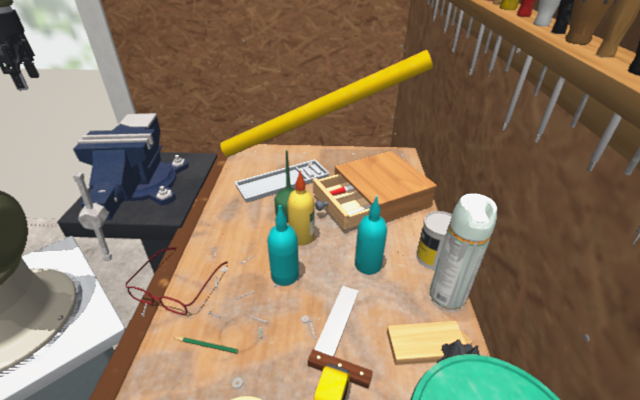

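View pics/t0.png

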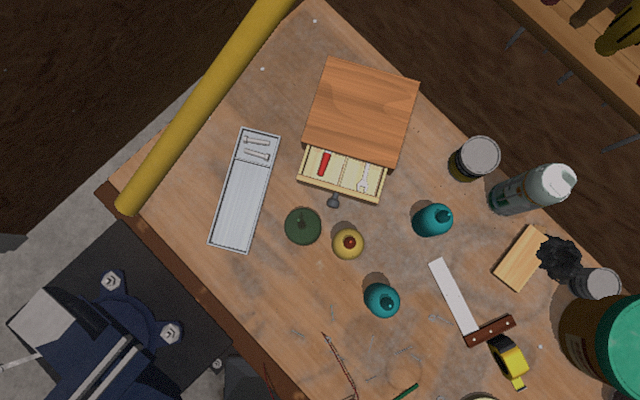

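Look-alikes: glue bottles are the teal one at top (380,300), the teal one at top (435,220), and the yellow one at top (348,243) / scene (300,210). I choose the yellow one. The oil can is at top (302,226), the spanner in the right bay at (363,180), and the marker in the left bay at (322,165). A yellow pipe hangs over the back left, so I need its position too.

```bash
cat > fit.py <<'E'
from h import *
from scipy.optimize import minimize
cams={}
def P(c,pts):
    if c not in cams:
        p=optics.camera_params(c);cams[c]=(np.array(p['camera_matrix']),np.linalg.inv(np.array(p['world_from_camera'])))
    K,T=cams[c];q=(np.asarray(pts)@T[:3,:3].T+T[:3,3])@K.T;return q[:,:2]/q[:,2:]
def hull(im,px):
    cv2.fillConvexPoly(im,np.int32(np.round(cv2.convexHull(np.float32(px))*16)),1,shift=4)
def revol(c,x,y,prof):
    im=np.zeros((400,640),np.uint8);a=np.linspace(0,2*np.pi,24,False)
    ring=[np.c_[x+r*np.cos(a),y+r*np.sin(a),0*a+z] for r,z in prof]
    for u,v in zip(ring,ring[1:]): hull(im,P(c,np.r_[u,v]))
    return im
CAN=[(.035,0),(.035,.045),(.006,.072),(.006,.08),(.0025,.175)]
GLUE=[(.0285,0),(.0285,.1),(.0105,.135),(.0105,.147),(.003,.177)]
def box(im,c,x,y,th,lo,hi):
    v=np.array([[i,j,k] for i in (lo[0],hi[0]) for j in (lo[1],hi[1]) for k in (lo[2],hi[2])])
    R=np.array([[np.cos(th),-np.sin(th)],[np.sin(th),np.cos(th)]])
    w=v.copy();w[:,:2]=v[:,:2]@R.T+[x,y];hull(im,P(c,w))
def iou(a,b): return (a&b).sum()/((a|b).sum())
def fit(f,x0,step):
    x0=np.array(x0,float);best=None
    for k in range(2):
        S=np.r_[[x0],x0+np.diag(step)]
        r=minimize(f,x0,method='Nelder-Mead',options=dict(initial_simplex=S,xatol=2e-4,fatol=1e-4));x0=r.x;step=np.array(step)/2
    return r.x,1-r.fun
def mask(c,l,near=None):
    D=spotter.silhouettes(c,l)
    if near is not None: D=[min(D,key=lambda d:np.hypot(*(np.array(d['at'])-near)))]
    return D[0]['mask'].astype(np.uint8)
E
python3 - <<'E'
from fit import *
np.set_printoptions(precision=4,suppress=True)
im=snap('top');snap('scene')
mo=mask('top','oil_can',(300,227));mg=mask('top','glue_bottle',(349,243));mgs=mask('scene','glue_bottle',(299,210));mos=mask('scene','oil_can',(283,196))
mu=mask('top','drawer_unit',(353,130));mt=mask('top','job_tray',(242,192));msp=mask('top','spanner',(362,180));mm=mask('top','marker',(322,165))
print('oil top',fit(lambda p:1-iou(revol('top',*p,CAN),mo),[.57,-.11],[.02,.02]))
print('glue top',fit(lambda p:1-iou(revol('top',*p,GLUE),mg),[.55,-.19],[.02,.02]))
g=fit(lambda p:2-iou(revol('scene',*p,GLUE),mgs)-iou(revol('top',*p,GLUE),mg),[.55,-.19],[.02,.02]);print('glue both',g)
# oil in scene: can minus glue occlusion
occ=revol('scene',*g[0],GLUE)
def fo(p): return 2-iou(revol('scene',*p,CAN)&(1-(occ|mgs)),mos&(1-mgs)&(1-occ))-iou(revol('top',*p,CAN),mo)
print('oil both',fit(fo,[.57,-.11],[.02,.02]))
def unit(p):
    m=np.zeros((400,640),np.uint8);x,y,th,o=p
    box(m,'top',x,y,th,(-.095,-.092,0),(.095,.092,.068))
    box(m,'top',x,y,th,(-.095-o,-.081,.005),(.0,.081,.056));return m
c,s=np.cos(-.25),np.sin(-.25)
print('unit',fit(lambda p:1-iou(unit(p),mu),[.8,-.2,-.2,.058],[.02,.02,.1,.01]))
def tray(p):
    m=np.zeros((400,640),np.uint8);box(m,'top',*p,(-.12,-.04,0),(.12,.04,.016));return m
print('tray',fit(lambda p:1-iou(tray(p),mt),[.63,.01,-.2],[.02,.02,.1]))
for n,m in (('sp',msp),('mk',mm)):
    ys,xs=np.nonzero(m);pts=np.c_[xs,ys].astype(np.float32);w=np.array([onz('top',q,.024)[:2] for q in pts])
    u,S,V=np.linalg.svd(w-w.mean(0));print(n,w.mean(0),V[0],np.degrees(np.arctan2(*V[0][::-1])))
    k=np.argmin(w[:,0]);print(' ends',w[np.argmin(w@V[0])],w[np.argmax(w@V[0])])
# pipe
hsv=cv2.cvtColor(im,cv2.COLOR_RGB2HSV)
lines={}
for cam,(ax,bx) in dict(scene=((225,148),(430,60)),top=((125,205),(275,0))).items():
    o,d1=ray(cam,ax);_,d2=ray(cam,bx);lines[cam]=(o,np.cross(d1,d2),d1,d2)
o,n,_,_=lines['scene'];o2,_,d1,d2=lines['top']
for d in(d1,d2): print('pipe',o2+d*(n@(o-o2))/(n@d))
cv2.imwrite('pics/c0.png',cv2.cvtColor(cv2.resize(im[130:270,190:410],None,fx=3.5,fy=3.5,interpolation=cv2.INTER_CUBIC),cv2.COLOR_RGB2BGR))
print(get_state()['t'])
E
```

```text
oil top (array([ 0.5585, -0.1132]), np.float64(0.9548167092924126))
glue top (array([ 0.5235, -0.1951]), np.float64(0.904550499445061))
glue both (array([ 0.5246, -0.1945]), np.float64(0.7502683835760433))
oil both (array([ 0.5587, -0.112 ]), np.float64(0.6837289976503967))
unit (array([ 0.7673, -0.2172, -0.2784,  0.0518]), np.float64(0.9334896443923407))
tray (array([ 0.6314,  0.0065, -0.2439]), np.float64(0.938771735109138))
sp [ 0.6557 -0.2302] [-0.9806  0.1961] 168.6926034122692
 ends [ 0.687  -0.2357] [ 0.6298 -0.2301]
mk [ 0.6834 -0.1506] [-0.9532  0.3024] 162.39666589195798
 ends [ 0.7099 -0.1554] [ 0.6579 -0.1407]
pipe [0.5956 0.2306 0.0255]
pipe [ 0.9003 -0.0728  0.2296]
1.3
```

View pics/c0.png

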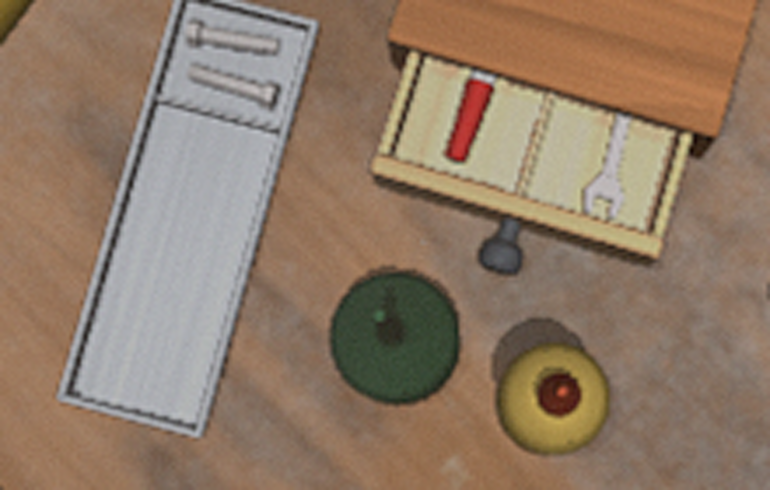

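The crop confirms the choice: yellow bottle, can at crop (395,335), spanner in the right bay with its open jaw at (603,195), marker in the left bay. I'm moving above the can, with the jaws closing along the drawer's x so they stay clear of the glue bottle.

Emit:
arm_command(
  moves=[0,0,-0.871,0.335,-0.587,0,1,0,0,-0.871,0.335,-0.587,0,1,0,0,-0.871,0.335,-0.587,0,1,0,0,-0.871,0.335,-0.587,0,1,0,0,-0.871,0.335,-0.587,0,1],
)

```text
t: 1.72
eef_pos: [0.2918, 0.3561, 0.2483]
orientation: [[-0.733, 0.681, 0.0], [0.681, 0.733, 0.0], [-0.0, 0.0, -1.0]]
force: [-0.5, 0.7, -0.3]
gripper_width: 0.0856
finger_force: 0.0
```

Emit:
arm_command(
  moves=[0,0,-0.871,0.335,-0.587,0,1,0,0,-0.871,0.335,-0.587,0,1,0,0,-0.871,0.335,-0.587,0,1,0,0,-0.871,0.335,-0.587,0,1,0,0,-0.871,0.335,-0.587,0,1],
)

```text
t: 2.13
eef_pos: [0.3589, 0.2386, 0.2484]
orientation: [[-0.495, 0.869, 0.0], [0.869, 0.495, 0.0], [-0.0, 0.0, -1.0]]
force: [-0.2, 0.7, -0.0]
gripper_width: 0.0855
finger_force: 0.0
```

Emit:
arm_command(
  moves=[0,0,-0.871,0.335,-0.587,0,1,0,0,-0.871,0.335,-0.587,0,1,0,0,-0.871,0.335,-0.587,0,1,0,0,-0.871,0.335,-0.587,0,1,0,0,-0.871,0.335,-0.587,0,1],
)

```text
t: 2.55
eef_pos: [0.426, 0.1211, 0.2484]
orientation: [[-0.212, 0.977, 0.0], [0.977, 0.212, 0.0], [-0.0, 0.0, -1.0]]
force: [-0.2, 0.5, 0.3]
gripper_width: 0.0854
finger_force: 0.0
```

Emit:
arm_command(
  moves=[0,0,-0.871,0.335,-0.587,0,1,0,0,-0.871,0.335,-0.587,0,1,0,0,-0.871,0.335,-0.587,0,1,0,0,-0.871,0.335,-0.587,0,1,0,0,-0.871,0.335,-0.587,0,1],
)

```text
t: 2.97
eef_pos: [0.493, 0.0037, 0.2483]
orientation: [[0.09, 0.996, 0.0], [0.996, -0.09, -0.0], [0.0, 0.0, -1.0]]
force: [0.0, 0.3, 0.4]
gripper_width: 0.0853
finger_force: 0.0
```

Emit:
arm_command(
  moves=[0,0,-0.871,0.335,-0.587,0,1,0,0,-0.871,0.335,-0.587,0,1,0,0,-0.871,0.335,-0.587,0,1,0,0,-0.871,0.335,-0.587,0,1,0,0,-0.871,0.335,-0.587,0,1],
)

```text
t: 3.38
eef_pos: [0.56, -0.1137, 0.2483]
orientation: [[0.384, 0.923, 0.0], [0.923, -0.384, 0.0], [0.0, 0.0, -1.0]]
force: [0.4, 0.9, 0.1]
gripper_width: 0.0854
finger_force: 0.0
```

```bash
python3 - <<'E'
from fit import *
np.set_printoptions(precision=4,suppress=True)
im=snap('wrist','w1.png')
print(optics.camera_params('wrist')['world_from_camera'])
for l,pr,x0 in(('oil_can',CAN,[.5587,-.1126]),('glue_bottle',GLUE,[.5246,-.1945])):
    for d in spotter.silhouettes('wrist',l)[:3]:
        m=d['mask'].astype(np.uint8);print(l,d['confidence'],d['at'],m.sum())
        if m[[0,-1]].sum()+m[:,[0,-1]].sum()<30: print(fit(lambda p:1-iou(revol('wrist',*p,pr),m),x0,[.01,.01]))
E
```

```text
[[ 0.9203 -0.3759 -0.1086  0.5887]
 [-0.3912 -0.8835 -0.2577 -0.0517]
 [ 0.0009  0.2796 -0.9601  0.3722]
 [ 0.      0.      0.      1.    ]]
oil_can 0.68 [315.4, 179.2] 3192
(array([ 0.5571, -0.114 ]), np.float64(0.9748774509803921))
glue_bottle 0.74 [313.0, 264.4] 3873
(array([ 0.523 , -0.1982]), np.float64(0.9268585131894485))
glue_bottle 0.69 [259.0, 314.6] 2567
(array([ 0.5246, -0.1945]), np.float64(0.0))
glue_bottle 0.63 [381.9, 323.8] 1644
(array([ 0.5246, -0.1945]), np.float64(0.0))
```

View pics/w1.png

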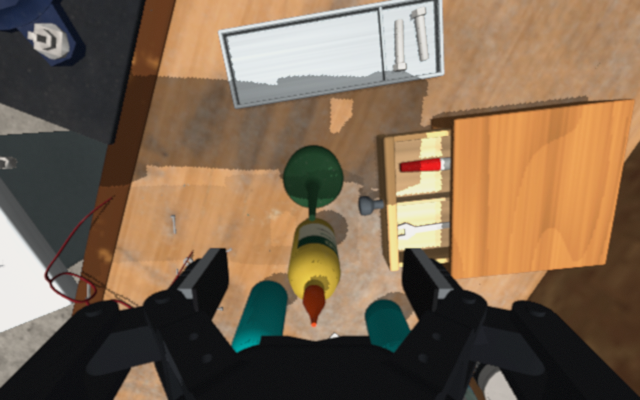

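The wrist view shows the can at (315,178) with its spout midway between the fingers, and the bottle clear below it at (313,265). Going down.

Emit:
arm_command(
  moves=[0,0,0,-0.04,0,-0.6,1,0,0,0,0,0,-0.6,1,0,0,0,0,0,-0.6,1,0,0,0,0,0,-0.6,1,0,0,0,0,0,-0.6,1],
)

```text
t: 3.95
eef_pos: [0.5575, -0.1114, 0.1275]
orientation: [[0.38, 0.925, 0.0], [0.925, -0.38, 0.0], [0.0, 0.0, -1.0]]
force: [0.5, -1.0, 0.2]
gripper_width: 0.0854
finger_force: 0.0
```

Emit:
arm_command(
  moves=[0,0,0,0,0,0,-1,0,0,0,0,0,0,-1,0,0,0,0,0,0,-1,0,0,0,0,0,0,-1,0,0,0,0,0,0,-1],
)

```text
t: 4.37
eef_pos: [0.5584, -0.1125, 0.1298]
orientation: [[0.381, 0.925, 0.002], [0.925, -0.381, -0.001], [-0.0, 0.002, -1.0]]
force: [0.0, 0.4, -0.2]
gripper_width: 0.0253
finger_force: 0.0
```

Emit:
arm_command(
  moves=[0,0,0,0,0,0,-1,0,0,0,0,0,0,-1,0,0,0,0,0,0,-1,0,0,0,0,0,0,-1,0,0,0,0,0,0,-1],
)

```text
t: 4.78
eef_pos: [0.5582, -0.1125, 0.1293]
orientation: [[0.381, 0.925, 0.001], [0.925, -0.381, -0.001], [0.0, 0.001, -1.0]]
force: [-0.7, 1.2, 6.9]
gripper_width: 0.0063
finger_force: 59.1
```

Emit:
arm_command(
  moves=[0,0,0,0,0,0,-1,0,0,0,0,0,0,-1,0,0,0,0,0,0,-1,0,0,0,0,0,0,-1,0,0,0,0,0,0,-1],
)

```text
t: 5.2
eef_pos: [0.5582, -0.1125, 0.1293]
orientation: [[0.381, 0.924, 0.001], [0.924, -0.381, -0.0], [0.0, 0.001, -1.0]]
force: [-1.7, 0.9, 6.6]
gripper_width: 0.0062
finger_force: 59.1
```

Emit:
arm_command(
  moves=[0,0,0,0,0,0.15,-1,0,0,0,0,0,0.3,-1,0,0,0,0,0,0.4,-1,0,0,0,0,0,0.4,-1,0,0,0,0,0,0.25,-1],
)

```text
t: 5.62
eef_pos: [0.5582, -0.1125, 0.1901]
orientation: [[0.381, 0.924, 0.002], [0.924, -0.381, -0.001], [-0.0, 0.002, -1.0]]
force: [0.2, 0.5, -1.5]
gripper_width: 0.0061
finger_force: 58.8
```

Emit:
arm_command(
  moves=[0,0,0,-0.03,0.15,0,-1,0,0,0,-0.03,0.3,0,-1,0,0,0,-0.03,0.45,0,-1,0,0,0,-0.03,0.5,0,-1,0,0,0,-0.03,0.5,0,-1],
)

```text
t: 6.03
eef_pos: [0.551, -0.0346, 0.187]
orientation: [[0.381, 0.924, -0.002], [0.924, -0.381, 0.001], [-0.0, -0.003, -1.0]]
force: [0.6, -0.1, -1.1]
gripper_width: 0.0059
finger_force: 58.8
```

Emit:
arm_command(
  moves=[0,0,0,-0.03,0.5,0,-1,0,0,0,-0.03,0.5,0,-1,0,0,0,-0.03,0.5,0,-1,0,0,0,-0.03,0.5,0,-1,0,0,0,-0.03,0.5,0,-1],
)

```text
t: 6.45
eef_pos: [0.5448, 0.0656, 0.187]
orientation: [[0.381, 0.925, -0.002], [0.925, -0.381, 0.0], [-0.0, -0.002, -1.0]]
force: [-0.0, 0.0, -1.9]
gripper_width: 0.0061
finger_force: 58.8
```

Emit:
arm_command(
  moves=[0,0,0,-0.03,0.5,0,-1,0,0,0,-0.03,0.5,0,-1,0,0,0,-0.03,0.4,0,-1,0,0,0,-0.03,0.3,0,-1,0,0,0,-0.03,0.2,0,-1],
)

```text
t: 6.87
eef_pos: [0.539, 0.1413, 0.1874]
orientation: [[0.38, 0.925, -0.002], [0.925, -0.38, 0.0], [-0.001, -0.002, -1.0]]
force: [0.1, -0.2, -1.1]
gripper_width: 0.006
finger_force: 58.8
```

Emit:
arm_command(
  moves=[0,0,0,0,0,0,-1,0,0,0,0,0,-0.4,-1,0,0,0,0,0,-0.4,-1,0,0,0,0,0,-0.4,-1,0,0,0,0,0,0,-1],
)

```text
t: 7.28
eef_pos: [0.5384, 0.1388, 0.1372]
orientation: [[0.382, 0.924, -0.006], [0.924, -0.382, -0.0], [-0.003, -0.005, -1.0]]
force: [-0.7, 0.3, -1.8]
gripper_width: 0.0063
finger_force: 58.8
```

Emit:
arm_command(
  moves=[0,0,0,0,0,-0.1,-1,0,0,0,0,0,-0.1,-1,0,0,0,0,0,0,-1,0,0,0,0,0,0,-1,0,0,0,0,0,0,-1],
)

```text
t: 7.7
eef_pos: [0.5401, 0.1396, 0.1329]
orientation: [[0.381, 0.924, 0.001], [0.924, -0.381, 0.0], [0.0, 0.001, -1.0]]
force: [0.2, 0.2, -1.6]
gripper_width: 0.0066
finger_force: 58.8
```

```bash
python3 - <<'E'
from fit import *
im=snap('scene','s1.png')
cv2.imwrite('pics/s1c.png',cv2.cvtColor(cv2.resize(im[80:280,160:400],None,fx=3,fy=3),cv2.COLOR_RGB2BGR))
E
```

```text
(no output)
```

View pics/s1c.png

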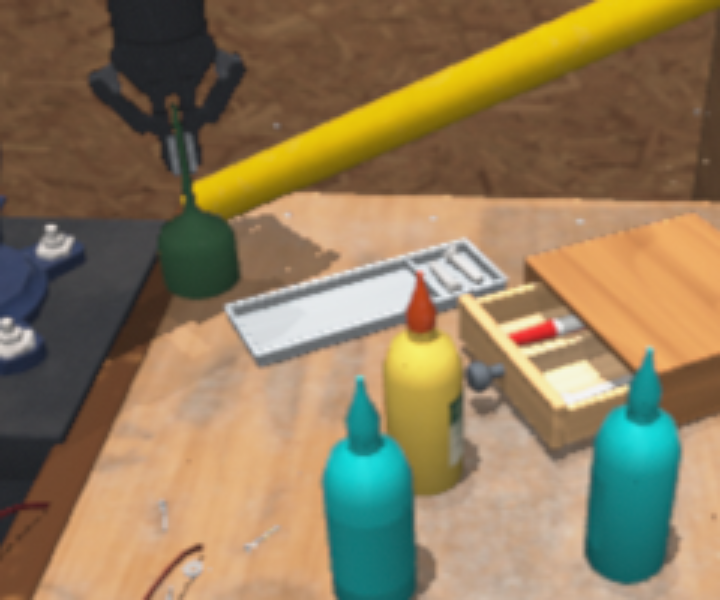

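The crop shows the can upright in the grip, allowing for perspective, and just above the bench. The bottle and drawer are untouched. I'll lower the last 4 mm and release.

Emit:
arm_command(
  moves=[0,0,0,0,0,-0.05,-1,0,0,0,0,0,-0.05,-1,0,0,0,0,0,0,-1,0,0,0,0,0,0,-1,0,0,0,0,0,0,-1],
)

```text
t: 8.17
eef_pos: [0.5403, 0.1397, 0.1293]
orientation: [[0.381, 0.925, 0.002], [0.925, -0.381, 0.0], [0.001, 0.001, -1.0]]
force: [-2.3, 0.6, 7.9]
gripper_width: 0.0065
finger_force: 59.8
```

Emit:
arm_command(
  moves=[0,0,0,0,0,0,1,0,0,0,0,0,0,1,0,0,0,0,0,0,1,0,0,0,0,0,0,1,0,0,0,0,0,0,1],
)

```text
t: 8.58
eef_pos: [0.5399, 0.1396, 0.1282]
orientation: [[0.381, 0.924, -0.0], [0.924, -0.381, 0.0], [-0.0, -0.0, -1.0]]
force: [0.2, -0.2, 0.7]
gripper_width: 0.0666
finger_force: 0.0
```

Emit:
arm_command(
  moves=[0,0,0,0,0,0,1,0,0,0,0,0,0,1,0,0,0,0,0,0.4,1,0,0,0,0,0,0.8,1,0,0,0,0,0,0.8,1],
)

```text
t: 9.0
eef_pos: [0.5393, 0.1396, 0.2086]
orientation: [[0.381, 0.924, -0.002], [0.924, -0.381, -0.0], [-0.001, -0.002, -1.0]]
force: [0.7, 0.8, 0.7]
gripper_width: 0.0855
finger_force: 0.0
```

```bash
python3 - <<'E'
from fit import *
np.set_printoptions(precision=4,suppress=True)
snap('top');mo=mask('top','oil_can',(200,220))
print(fit(lambda p:1-iou(revol('top',*p,CAN),mo),[.54,.14],[.01,.01]),mo.sum())
mg=mask('top','glue_bottle',(349,243));print(fit(lambda p:1-iou(revol('top',*p,GLUE),mg),[.5235,-.195],[.01,.01]))
E
```

```text
(array([0.54, 0.14]), np.float64(0.9363762102351314)) 1355
(array([ 0.5247, -0.1952]), np.float64(0.9065628476084538))
```

Emit:
arm_command(
  moves=[0,0,0,0,0,0.55,1,0,0,0,0,-0.2,0.5,1,0,0,0,-0.03,-0.7,0,1,0,0,0,-0.03,-0.7,0,1,0,0,0,-0.03,-0.7,0,1],
)

```text
t: 9.57
eef_pos: [0.5358, 0.0468, 0.2493]
orientation: [[0.38, 0.925, -0.001], [0.925, -0.38, 0.0], [-0.0, -0.001, -1.0]]
force: [0.6, -0.8, -0.2]
gripper_width: 0.0851
finger_force: 0.0
```

Emit:
arm_command(
  moves=[0,0,0,-0.03,-0.7,0,1,0,0,0,-0.03,-0.7,0,1,0,0,0,-0.03,-0.7,0,1,0,0,0,-0.03,-0.7,0,1,0,0,0,-0.03,-0.7,0,1],
)

```text
t: 9.98
eef_pos: [0.5297, -0.0936, 0.2491]
orientation: [[0.381, 0.924, -0.002], [0.924, -0.381, 0.001], [0.0, -0.002, -1.0]]
force: [0.4, -0.5, 0.2]
gripper_width: 0.0853
finger_force: 0.0
```

Emit:
arm_command(
  moves=[0,0,0,-0.03,-0.7,0,1,0,0,0,-0.03,-0.7,0,1,0,0,0,-0.03,-0.6,0,1,0,0,0,-0.03,-0.59,0,1,0,0,0,-0.02,0,0,1],
)

```text
t: 10.4
eef_pos: [0.524, -0.1994, 0.2487]
orientation: [[0.385, 0.923, -0.002], [0.923, -0.385, 0.0], [-0.001, -0.002, -1.0]]
force: [0.2, -0.8, 0.1]
gripper_width: 0.0854
finger_force: 0.0
```

Emit:
arm_command(
  moves=[0,0,0,0,0,-0.6,1,0,0,0,0,0,-0.6,1,0,0,0,0,0,-0.6,1,0,0,0,0,0,-0.6,1,0,0,0,0,0,0,1],
)

```text
t: 10.82
eef_pos: [0.5226, -0.1942, 0.1492]
orientation: [[0.381, 0.924, -0.008], [0.925, -0.381, 0.005], [0.002, -0.009, -1.0]]
force: [-0.3, -0.3, -0.6]
gripper_width: 0.0854
finger_force: 0.0
```

Emit:
arm_command(
  moves=[0,0,0,0,0,0,-1,0,0,0,0,0,0,-1,0,0,0,0,0,0,-1,0,0,0,0,0,0,-1,0,0,0,0,0,0,-1],
)

```text
t: 11.23
eef_pos: [0.525, -0.1961, 0.1552]
orientation: [[0.381, 0.924, 0.001], [0.924, -0.381, -0.001], [-0.0, 0.002, -1.0]]
force: [0.4, 0.6, 0.1]
gripper_width: 0.0256
finger_force: 0.0
```

Emit:
arm_command(
  moves=[0,0,0,0,0,0,-1,0,0,0,0,0,0,-1,0,0,0,0,0,0,-1,0,0,0,0,0,0,-1,0,0,0,0,0,0,-1],
)

```text
t: 11.65
eef_pos: [0.525, -0.1962, 0.1553]
orientation: [[0.381, 0.924, 0.001], [0.924, -0.381, -0.001], [-0.0, 0.002, -1.0]]
force: [-0.6, 1.4, 5.9]
gripper_width: 0.0176
finger_force: 58.7
```

Emit:
arm_command(
  moves=[0,0,0,0,0,0,0,0,0,0,0,0,0,0,0,0,0,0,0,0,0,0,0,0,0,0,-0.1,0,0,0,0,0,0,0,0],
)

```text
t: 12.07
eef_pos: [0.5244, -0.1958, 0.1494]
orientation: [[0.381, 0.924, -0.001], [0.924, -0.381, 0.001], [0.0, -0.001, -1.0]]
force: [0.3, 0.3, -0.4]
gripper_width: 0.0428
finger_force: 0.0
```

Emit:
arm_command(
  moves=[0,0,0,0,0,0,-1,0,0,0,0,0,0,-1,0,0,0,0,0,0,-1,0,0,0,0,0,0,-1,0,0,0,0,0,0,-1],
)

```text
t: 12.48
eef_pos: [0.5248, -0.1961, 0.1504]
orientation: [[0.381, 0.924, 0.0], [0.924, -0.381, -0.0], [-0.0, 0.0, -1.0]]
force: [0.5, 0.6, 1.2]
gripper_width: 0.0179
finger_force: 58.7
```

Emit:
arm_command(
  moves=[0,0,0,0,0,0,-1,0,0,0,0,0,0,-1,0,0,0,0,0,0,-1,0,0,0,0,0,0.1,-1,0,0,0,0,0,0.15,-1],
)

```text
t: 12.9
eef_pos: [0.5241, -0.1957, 0.1596]
orientation: [[0.381, 0.924, -0.002], [0.924, -0.381, 0.001], [0.0, -0.003, -1.0]]
force: [-1.1, 0.2, -3.6]
gripper_width: 0.0181
finger_force: 58.8
```

Emit:
arm_command(
  moves=[0,0,0,0,0,0.2,-1,0,0,0,0,0,0.3,-1,0,0,0,0,0,0.3,-1,0,0,0,0,0,0.3,-1,0,0,0,0,0,0.15,-1],
)

```text
t: 13.32
eef_pos: [0.525, -0.1962, 0.2123]
orientation: [[0.381, 0.924, 0.002], [0.924, -0.381, -0.001], [-0.0, 0.002, -1.0]]
force: [-0.9, -0.5, -2.2]
gripper_width: 0.0179
finger_force: 58.9
```

Emit:
arm_command(
  moves=[0,0,0,-0.04,0.15,0,-1,0,0,0,-0.08,0.3,0,-1,0,0,0,-0.12,0.45,0,-1,0,0,0,-0.13,0.5,0,-1,0,0,0,-0.13,0.5,0,-1],
)

```text
t: 13.73
eef_pos: [0.5036, -0.1181, 0.2093]
orientation: [[0.381, 0.924, -0.002], [0.924, -0.381, 0.001], [0.0, -0.002, -1.0]]
force: [0.5, 0.1, -3.5]
gripper_width: 0.0176
finger_force: 58.9
```

Emit:
arm_command(
  moves=[0,0,0,-0.13,0.5,0,-1,0,0,0,-0.13,0.5,0,-1,0,0,0,-0.13,0.5,0,-1,0,0,0,-0.13,0.5,0,-1,0,0,0,-0.13,0.5,0,-1],
)

```text
t: 14.15
eef_pos: [0.4773, -0.018, 0.2095]
orientation: [[0.381, 0.925, -0.002], [0.925, -0.381, 0.001], [0.0, -0.002, -1.0]]
force: [1.7, -0.6, -2.9]
gripper_width: 0.0179
finger_force: 58.9
```

Emit:
arm_command(
  moves=[0,0,0,-0.13,0.5,0,-1,0,0,0,-0.13,0.5,0,-1,0,0,0,-0.12,0.4,0,-1,0,0,0,-0.12,0.3,0,-1,0,0,0,-0.1,0.2,0,-1],
)

```text
t: 14.57
eef_pos: [0.4535, 0.0576, 0.2098]
orientation: [[0.38, 0.925, -0.001], [0.925, -0.38, 0.0], [-0.0, -0.001, -1.0]]
force: [-0.1, -0.3, -3.4]
gripper_width: 0.0181
finger_force: 58.9
```

Emit:
arm_command(
  moves=[0,0,0,0,0.2,0,-1,0,0,0,0,0.1,-0.3,-1,0,0,0,0,0,-0.4,-1,0,0,0,0,0,-0.4,-1,0,0,0,0,0,-0.2,-1],
)

```text
t: 14.98
eef_pos: [0.454, 0.068, 0.1566]
orientation: [[0.382, 0.924, -0.002], [0.924, -0.382, 0.0], [-0.001, -0.002, -1.0]]
force: [-0.6, 0.4, -3.1]
gripper_width: 0.0179
finger_force: 58.9
```

Emit:
arm_command(
  moves=[0,0,0,0,0,-0.1,-1,0,0,0,0,0,-0.1,-1,0,0,0,0,0,0,-1,0,0,0,0,0,0,-1,0,0,0,0,0,0,-1],
)

```text
t: 15.4
eef_pos: [0.4549, 0.0679, 0.1507]
orientation: [[0.381, 0.924, 0.001], [0.924, -0.381, -0.0], [0.0, 0.001, -1.0]]
force: [0.2, -0.2, -2.6]
gripper_width: 0.0176
finger_force: 59.0
```

Emit:
arm_command(
  moves=[0,0,0,0,0,-0.03,-1,0,0,0,0,0,0,-1,0,0,0,0,0,0,1,0,0,0,0,0,0,1,0,0,0,0,0,0,1],
)

```text
t: 15.82
eef_pos: [0.4548, 0.068, 0.1493]
orientation: [[0.381, 0.924, 0.0], [0.924, -0.381, -0.0], [0.0, 0.0, -1.0]]
force: [0.1, 0.3, -0.1]
gripper_width: 0.0538
finger_force: 0.0
```

Emit:
arm_command(
  moves=[0,0,0,0,0,0,1,0,0,0,0,0,0,1,0,0,0,0,0,0.5,1,0,0,0,0,0,0.9,1,0,0,0,0,0,0.9,1],
)

```text
t: 16.23
eef_pos: [0.4541, 0.0681, 0.2418]
orientation: [[0.381, 0.924, -0.002], [0.924, -0.381, 0.0], [-0.001, -0.002, -1.0]]
force: [0.8, 0.1, 0.8]
gripper_width: 0.0853
finger_force: 0.0
```

```bash
python3 - <<'E'
from fit import *
np.set_printoptions(precision=4,suppress=True)
im=snap('top');cv2.imwrite('pics/c2.png',cv2.cvtColor(cv2.resize(im[50:270,180:430],None,fx=3,fy=2.7,interpolation=cv2.INTER_CUBIC),cv2.COLOR_RGB2BGR))
for d in spotter.silhouettes('top','glue_bottle'):
    m=d['mask'].astype(np.uint8);x0=onz('top',d['at'],.07)[:2];print('glue',d['confidence'],fit(lambda p:1-iou(revol('top',*p,GLUE),m),x0,[.01,.01]))
def unit(p):
    m=np.zeros((400,640),np.uint8);x,y,th,o=p
    box(m,'top',x,y,th,(-.095,-.092,0),(.095,.092,.068))
    box(m,'top',x,y,th,(-.095-o,-.081,.005),(.0,.081,.056));return m
for l in('drawer_unit','drawer_knob'):
  for d in spotter.silhouettes('top',l):
    m=d['mask'].astype(np.uint8);print(l,d['confidence'],m.sum())
    if m.sum()>9000:print('unit',fit(lambda p:1-iou(unit(p),m),[.77,-.217,-.28,.057],[.02,.02,.1,.01]))
print(onz('top',(332.9,203),.034))
E
```

```text
glue 0.79 (array([0.4557, 0.0684]), np.float64(0.9402637703646237))
glue 0.68 (array([ 0.4284, -0.2585]), np.float64(0.9248395967002749))
glue 0.61 (array([ 0.5712, -0.3506]), np.float64(0.9502948609941028))
drawer_unit 0.86 12203
unit (array([ 0.768 , -0.2164, -0.2823,  0.0529]), np.float64(0.9378302766552689))
drawer_knob 0.72 2955
[ 0.6043 -0.1702  0.034 ]
```

View pics/c2.png

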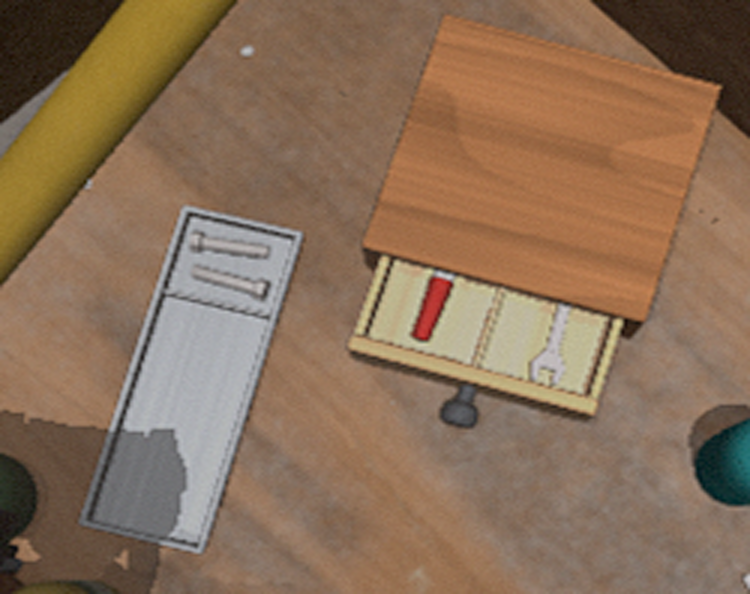

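The crop shows the way clear. The knob is at crop (460,408), i.e. world (0.604,-0.170). The marker is in the left bay, the spanner in the right. Next: turn and go above the knob.

Emit:
arm_command(
  moves=[0,0,-0.838,0.15,-0.237,0,1,0,0,-0.838,0.15,-0.237,0,1,0,0,-0.838,0.15,-0.237,0,1,0,0,-0.838,0.15,-0.237,0,1,0,0,-0.838,0.15,-0.237,0,1],
)

```text
t: 16.85
eef_pos: [0.4844, 0.0202, 0.2395]
orientation: [[0.634, 0.773, -0.003], [0.773, -0.634, 0.001], [-0.001, -0.003, -1.0]]
force: [-1.0, -0.2, -1.4]
gripper_width: 0.0851
finger_force: 0.0
```

Emit:
arm_command(
  moves=[0,0,-0.838,0.15,-0.237,0,1,0,0,-0.838,0.15,-0.237,0,1,0,0,-0.838,0.15,-0.237,0,1,0,0,-0.838,0.15,-0.237,0,1,0,0,-0.838,0.15,-0.237,0,1],
)

```text
t: 17.27
eef_pos: [0.5144, -0.0272, 0.2393]
orientation: [[0.83, 0.558, -0.003], [0.558, -0.83, 0.001], [-0.002, -0.002, -1.0]]
force: [-0.6, -0.2, -0.3]
gripper_width: 0.0858
finger_force: 0.0
```

Emit:
arm_command(
  moves=[0,0,-0.838,0.15,-0.237,0,1,0,0,-0.838,0.15,-0.237,0,1,0,0,-0.838,0.15,-0.237,0,1,0,0,-0.838,0.15,-0.237,0,1,0,0,-0.838,0.15,-0.237,0,1],
)

```text
t: 17.68
eef_pos: [0.5445, -0.0746, 0.2393]
orientation: [[0.956, 0.295, -0.003], [0.295, -0.956, 0.001], [-0.002, -0.002, -1.0]]
force: [-0.9, 0.4, -0.4]
gripper_width: 0.0855
finger_force: 0.0
```

Emit:
arm_command(
  moves=[0,0,-0.838,0.15,-0.237,-0.28,1,0,0,-0.838,0.15,-0.237,-0.28,1,0,0,-0.838,0.15,-0.237,-0.28,1,0,0,-0.838,0.15,-0.237,-0.28,1,0,0,-0.838,0.15,-0.237,-0.28,1],
)

```text
t: 18.1
eef_pos: [0.5743, -0.1219, 0.1826]
orientation: [[1.0, 0.007, -0.003], [0.007, -1.0, 0.001], [-0.003, -0.001, -1.0]]
force: [-0.1, -0.5, -0.3]
gripper_width: 0.0854
finger_force: 0.0
```

Emit:
arm_command(
  moves=[0,0,-0.838,0.15,-0.237,-0.28,0.5,0,0,-0.838,0.15,-0.237,-0.28,0.5,0,0,-0.838,0.15,-0.237,-0.28,0.5,0,0,-0.838,0.15,-0.237,-0.28,0.5,0,0,-0.838,0.15,-0.237,-0.28,0.5],
)

```text
t: 18.52
eef_pos: [0.6042, -0.1692, 0.1265]
orientation: [[0.959, -0.282, -0.003], [-0.282, -0.959, 0.001], [-0.003, -0.001, -1.0]]
force: [0.1, 0.1, 0.8]
gripper_width: 0.0642
finger_force: 0.0
```

```bash
python3 - <<'E'
from fit import *
np.set_printoptions(precision=4,suppress=True)
s=get_state();print(s['eef_pos'],s['joints'],s['t'])
im=snap('wrist','w3.png')
E
```

```text
[ 0.6042 -0.1692  0.1265] [-0.4594  0.6462  1.3136 -0.      1.1849  1.3973] 18.5167
```

View pics/w3.png

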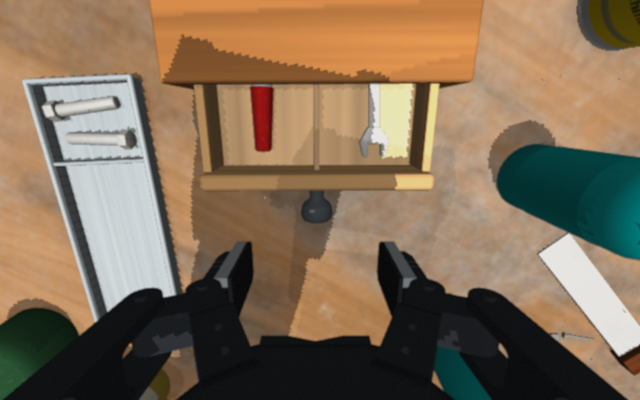

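The wrist view is square to the drawer: knob at (316,207) midway between the fingers, spanner jaw at (374,140). I'll check the numbers, then descend.

```bash
python3 - <<'E'
from fit import *
np.set_printoptions(precision=4,suppress=True)
for n,px,z in(('knob',(316.5,208),.034),('knob top mid',(317,205),.046),('board L',(201,189),.056),('board R',(433,189),.056),('unit front L',(157,83),.068),('unit front R',(477,83),.068),('sp jaw',(374,145),.025),('sp far',(376,85),.023)): print(n,onz('wrist',px,z))
E
```

```text
knob [ 0.6042 -0.1712  0.034 ]
knob top mid [ 0.6101 -0.1733  0.046 ]
board L [ 0.6466 -0.1022  0.056 ]
board R [ 0.6016 -0.2524  0.056 ]
unit front L [ 0.7135 -0.1082  0.068 ]
unit front R [ 0.6608 -0.2838  0.068 ]
sp jaw [ 0.6367 -0.226   0.025 ]
sp far [ 0.6774 -0.2376  0.023 ]
```

Emit:
arm_command(
  moves=[0,0,0,0,0,-0.5,0.5,0,0,0,0,0,-0.5,0.5,0,0,0,0,0,-0.5,0.5,0,0,0,0,0,-0.5,0.5,0,0,0,0,0,-0.35,0.5],
)

```text
t: 18.98
eef_pos: [0.6032, -0.1681, 0.0321]
orientation: [[0.961, -0.278, -0.004], [-0.278, -0.961, 0.002], [-0.004, -0.001, -1.0]]
force: [-0.7, 0.0, 0.0]
gripper_width: 0.064
finger_force: 0.0
```

Emit:
arm_command(
  moves=[0,0,0,0,0,0,-1,0,0,0,0,0,0,-1,0,0,0,0,0,0,-1,0,0,0,0,0,0,-1,0,0,0,0,0,0,-1],
)

```text
t: 19.4
eef_pos: [0.6049, -0.1703, 0.0364]
orientation: [[0.96, -0.279, 0.001], [-0.279, -0.96, -0.003], [0.002, 0.002, -1.0]]
force: [-1.2, -5.5, -1.4]
gripper_width: 0.0217
finger_force: 58.7
```

Emit:
arm_command(
  moves=[0,0,0,0,0,0,-1,0,0,0,0,0,0,-1,0,0,0,0,0,0,-1,0,0,0,0,0,0,-1,0,0,0,0,0,0,-1],
)

```text
t: 19.82
eef_pos: [0.6049, -0.1703, 0.0364]
orientation: [[0.96, -0.279, 0.001], [-0.279, -0.96, -0.003], [0.002, 0.002, -1.0]]
force: [-1.0, -6.0, -0.7]
gripper_width: 0.0213
finger_force: 58.7
```

Emit:
arm_command(
  moves=[0,0,0,-0.1,0.029,0,-1,0,0,0,-0.25,0.073,0,-1,0,0,0,-0.3,0.087,0,-1,0,0,0,-0.3,0.087,0,-1,0,0,0,-0.3,0.087,0,-1],
)

```text
t: 20.23
eef_pos: [0.5547, -0.1558, 0.0364]
orientation: [[0.96, -0.279, 0.002], [-0.279, -0.96, -0.003], [0.003, 0.002, -1.0]]
force: [-0.1, -6.9, -1.7]
gripper_width: 0.0212
finger_force: 59.5
```

Emit:
arm_command(
  moves=[0,0,0,-0.3,0.087,0,-1,0,0,0,-0.3,0.087,0,-1,0,0,0,-0.3,0.087,0,-1,0,0,0,-0.3,0.087,0,-1,0,0,0,-0.2,0.058,0,-1],
)

```text
t: 20.65
eef_pos: [0.4984, -0.1395, 0.0364]
orientation: [[0.96, -0.279, 0.002], [-0.279, -0.96, -0.003], [0.003, 0.002, -1.0]]
force: [-0.4, -8.1, -3.0]
gripper_width: 0.0215
finger_force: 59.3
```

Emit:
arm_command(
  moves=[0,0,0,-0.1,0.029,0,-1,0,0,0,-0.05,0.015,0,-1,0,0,0,-0.05,0.015,0,-1,0,0,0,-0.05,0.015,0,-1,0,0,0,0,0,0,-1],
)

```text
t: 21.07
eef_pos: [0.4936, -0.1382, 0.0367]
orientation: [[0.96, -0.28, 0.015], [-0.28, -0.96, -0.007], [0.016, 0.003, -1.0]]
force: [24.3, -11.3, -23.4]
gripper_width: 0.0215
finger_force: 60.4
```

Emit:
arm_command(
  moves=[0,0,0,0.06,-0.018,0,0.5,0,0,0,0,0,0,0.5,0,0,0,0,0,0,0.5,0,0,0,0,0,0,0.5,0,0,0,0,0,0,0.5],
)

```text
t: 21.48
eef_pos: [0.491, -0.1359, 0.0354]
orientation: [[0.96, -0.279, 0.0], [-0.279, -0.96, -0.0], [0.0, 0.0, -1.0]]
force: [-0.1, -0.0, 0.2]
gripper_width: 0.0638
finger_force: 0.0
```

Emit:
arm_command(
  moves=[0,0,0,0,0,0.5,0.5,0,0,0,0,0,0.7,0.5,0,0,0,0,0,0.8,0.5,0,0,0,0,0,0.8,0.5,0,0,0,0,0,0.6,0.5],
)

```text
t: 21.9
eef_pos: [0.4912, -0.136, 0.1738]
orientation: [[0.96, -0.279, 0.002], [-0.279, -0.96, -0.001], [0.002, 0.0, -1.0]]
force: [0.0, 0.2, 0.1]
gripper_width: 0.0641
finger_force: 0.0
```

```bash
python3 - <<'E'
from fit import *
np.set_printoptions(precision=4,suppress=True)
s=get_state();print(s['eef_pos'],s['t'])
im=snap('wrist','w4.png')
def ana(c):
  for l in('spanner','marker'):
   for d in spotter.silhouettes(c,l)[:2]:
    m=d['mask'];ys,xs=np.nonzero(m);w=np.array([onz(c,q,.0235)[:2] for q in np.c_[xs,ys]]);mu=w.mean(0)
    u,S,V=np.linalg.svd(w-mu,full_matrices=False);t=(w-mu)@V[0];print(c,l,d['confidence'],d['at'],m.sum(),'mean',mu,'mid',mu+V[0]*(t.min()+t.max())/2,'len',np.ptp(t),'ang',np.arctan(V[0][1]/V[0][0]))
ana('wrist');snap('top');ana('top')
E
```

```text
[ 0.4912 -0.136   0.1738] 21.9
wrist spanner 0.78 [362.7, 78.1] 1580 mean [ 0.5767 -0.2057] mid [ 0.5779 -0.2059] len 0.12012726707808244 ang -0.22985131539207096Traceback (most recent call last):
  File "<stdin>", line 10, in <module>
  File "<stdin>", line 8, in ana
  File "h.py", line 11, in onz
    o,d=ray(c,px);return o+d*(z-o[2])/d[2]
        ~~~^^^^^^
  File "h.py", line 8, in ray
    p=optics.camera_params(c);K=np.array(p['camera_matrix']);T=np.array(p['world_from_camera'])
ValueError: time passes only in moves, steps and waits
```

View pics/w4.png

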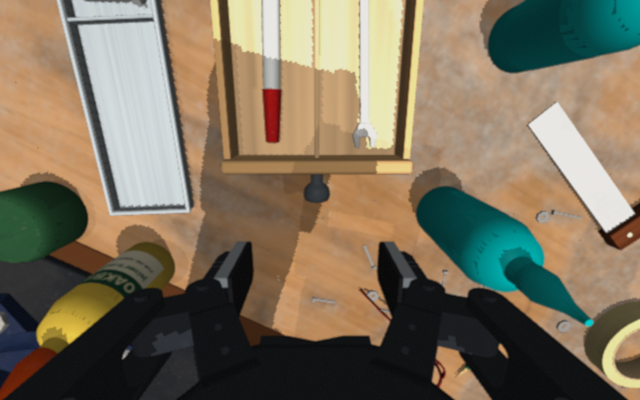

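The drawer is fully open. The spanner lies along the right bay with its jaw at (364,137), and the marker is in the left bay. The spanner runs out of the top of the wrist view, so I'll measure its full length from the top camera.

```bash
cat > ana.py <<'E'
from fit import *
np.set_printoptions(precision=4,suppress=True)
def ana(c,ls,z):
  p=optics.camera_params(c);K=np.array(p['camera_matrix']);T=np.array(p['world_from_camera'])
  for l in ls:
   for d in spotter.silhouettes(c,l)[:2]:
    m=d['mask'];ys,xs=np.nonzero(m);D=np.linalg.solve(K,np.c_[xs,ys,1+0*xs].T.astype(float)).T@T[:3,:3].T
    w=T[:2,3]+D[:,:2]*((z-T[2,3])/D[:,2:]);mu=w.mean(0)
    u,S,V=np.linalg.svd(w-mu,full_matrices=False);t=(w-mu)@V[0];print(c,l,round(d['confidence'],2),d['at'],m.sum(),'mid',mu+V[0]*(t.min()+t.max())/2,'len',np.ptp(t),'ang',np.arctan(V[0][1]/V[0][0]))
E
python3 - <<'E'
from ana import *
im=snap('top');ana('top',('spanner','marker'),.0235)
cv2.imwrite('pics/c5.png',cv2.cvtColor(cv2.resize(im[100:270,260:420],None,fx=4,fy=3.5,interpolation=cv2.INTER_CUBIC),cv2.COLOR_RGB2BGR))
E
```

```text
top spanner 0.75 [351.2, 210.9] 274 mid [ 0.5947 -0.2098] len 0.1283447696532204 ang -0.2352960475238508
top spanner 0.66 [340.5, 196.2] 5176 mid [ 0.623  -0.1776] len 0.19700362951456307 ang 0.9398698195320057
top marker 0.91 [315.9, 196.5] 423 mid [ 0.6247 -0.1352] len 0.10797201961426847 ang -0.30755488405772596
top marker 0.2 [198.3, 278.9] 1005 mid [0.4571 0.0803] len 0.08063812008675744 ang -1.0532841179475145
```

View pics/c5.png

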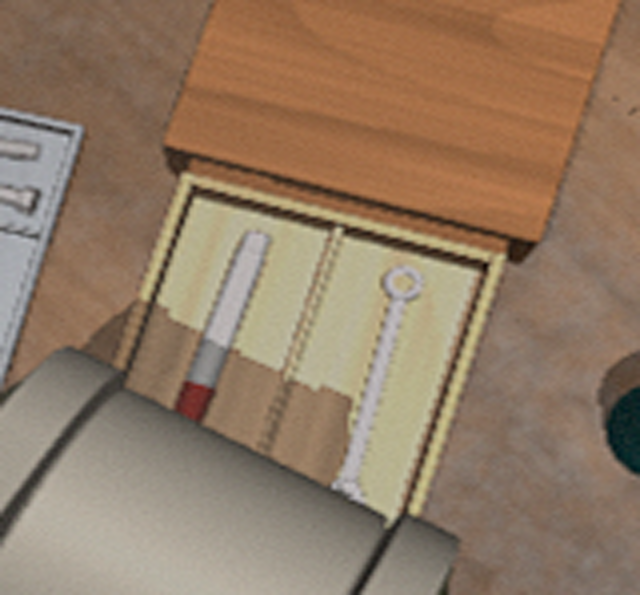

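```bash
python3 - <<'E'
from ana import *
for n,px in(('ring tip',(361.4,175.5)),('ring c',(360.75,181.1)),('shaft',(356.5,199)),('shaft2',(349,232))): print(n,onz('top',px,.0235))
for n,px in(('jaw tip',(364,147)),('jaw c',(364,133)),('shaft',(362,60)),('shaft',(363,10))): print(n,onz('wrist',px,.0235))
print(get_state()['eef_pos'])
E
```

```text
ring tip [ 0.6602 -0.225   0.0235]
ring c [ 0.6492 -0.2238  0.0235]
shaft [ 0.614  -0.2157  0.0235]
shaft2 [ 0.5502 -0.2018  0.0235]
jaw tip [ 0.5176 -0.1898  0.0235]
jaw c [ 0.5298 -0.1927  0.0235]
shaft [ 0.5889 -0.2053  0.0235]
shaft [ 0.6247 -0.2148  0.0235]
[ 0.4906 -0.1357  0.1703]
```

Emit:
arm_command(
  moves=[0,0,0.146,0.491,-0.351,0,-0.44,0,0,0.146,0.491,-0.351,0,-0.44,0,0,0.146,0.491,-0.351,0,-0.44,0,0,0.146,0.491,-0.351,0,-0.44,0,0,0.146,0.491,-0.351,0,-0.44],
)

```text
t: 22.57
eef_pos: [0.5896, -0.2066, 0.1692]
orientation: [[0.973, -0.229, -0.003], [-0.229, -0.973, 0.002], [-0.003, -0.001, -1.0]]
force: [0.3, -0.2, -0.7]
gripper_width: 0.0239
finger_force: 0.0
```

Emit:
arm_command(
  moves=[0,0,0,0,0,-0.5,-0.44,0,0,0,0,0,-0.5,-0.44,0,0,0,0,0,-0.5,-0.44,0,0,0,0,0,-0.5,-0.44,0,0,0,0,0,-0.5,-0.44],
)

```text
t: 22.98
eef_pos: [0.5884, -0.2058, 0.0683]
orientation: [[0.973, -0.23, -0.003], [-0.23, -0.973, 0.002], [-0.003, -0.001, -1.0]]
force: [0.4, 0.2, -0.3]
gripper_width: 0.0238
finger_force: 0.0
```

Emit:
arm_command(
  moves=[0,0,0,0,0,0,-0.44,0,0,0,0,0,0,-0.44,0,0,0,0,0,0,-0.44,0,0,0,0,0,0,-0.44,0,0,0,0,0,0,-0.44],
)

```text
t: 23.4
eef_pos: [0.5897, -0.2064, 0.0722]
orientation: [[0.973, -0.23, 0.002], [-0.23, -0.973, -0.001], [0.002, 0.0, -1.0]]
force: [0.3, 1.0, -0.3]
gripper_width: 0.024
finger_force: 0.0
```

```bash
python3 - <<'E'
from ana import *
im=snap('wrist','w6.png')
E
```

```text
(no output)
```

View pics/w6.png

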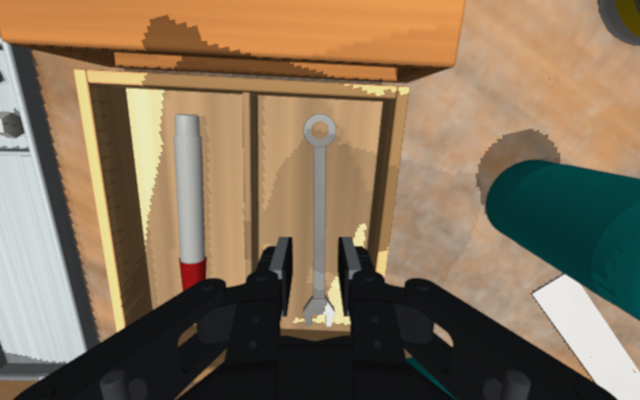

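Wrist view: the spanner lies vertical at column 320, between the fingers (285 and 348), and the walls are clear. Descending to grip.

```bash
python3 - <<'E'
from ana import *
for px in ((320,113),(320,130),(320,200)): print(onz('wrist',px,.0235))
print(proj('wrist',(.5897,-.2064,.0235)))
E
```

```text
[ 0.6581 -0.2251  0.0235]
[ 0.649  -0.223   0.0235]
[ 0.6082 -0.2135  0.0235]
[315.6514 229.7314]
```

Emit:
arm_command(
  moves=[0,0,0,0,0,-0.3,-0.44,0,0,0,0,0,-0.3,-0.44,0,0,0,0,0,-0.3,-0.44,0,0,0,0,0,0,-0.44,0,0,0,0,0,0,-0.44],
)

```text
t: 23.87
eef_pos: [0.59, -0.2064, 0.035]
orientation: [[0.973, -0.23, 0.002], [-0.23, -0.973, -0.001], [0.002, 0.0, -1.0]]
force: [1.9, -0.6, 8.1]
gripper_width: 0.024
finger_force: 3.9
```

Emit:
arm_command(
  moves=[0,0,0,0,0,0,-1,0,0,0,0,0,0,-1,0,0,0,0,0,0,-1,0,0,0,0,0,0,-1,0,0,0,0,0,0,-1],
)

```text
t: 24.28
eef_pos: [0.5901, -0.2065, 0.0355]
orientation: [[0.973, -0.23, 0.002], [-0.23, -0.973, -0.001], [0.002, 0.0, -1.0]]
force: [-0.1, 2.3, 9.9]
gripper_width: 0.0056
finger_force: 59.7
```

Emit:
arm_command(
  moves=[0,0,0,0,0,0.2,-1,0,0,0,0,0,0.4,-1,0,0,0,0,0,0.6,-1,0,0,0,0,0,0.6,-1,0,0,0,0,0,0.4,-1],
)

```text
t: 24.7
eef_pos: [0.5894, -0.2063, 0.1242]
orientation: [[0.973, -0.23, 0.0], [-0.23, -0.973, -0.0], [0.0, 0.0, -1.0]]
force: [-0.1, -0.3, -0.4]
gripper_width: 0.0053
finger_force: 58.7
```

Emit:
arm_command(
  moves=[0,0,-0.02,0.035,0.2,0,-1,0,0,-0.02,0.035,0.4,0,-1,0,0,-0.02,0.035,0.6,0,-1,0,0,-0.02,0.035,0.8,0,-1,0,0,-0.02,0.035,0.8,0,-1],
)

```text
t: 25.12
eef_pos: [0.5954, -0.0926, 0.121]
orientation: [[0.971, -0.238, -0.003], [-0.238, -0.971, 0.001], [-0.003, -0.0, -1.0]]
force: [1.9, -0.2, -1.8]
gripper_width: 0.0053
finger_force: 58.7
```

Emit:
arm_command(
  moves=[0,0,-0.02,0.035,0.8,0,-1,0,0,-0.02,0.035,0.8,0,-1,0,0,-0.02,0.035,0.6,0,-1,0,0,-0.02,0.035,0.4,0,-1,0,0,-0.02,0.035,0.14,0,-1],
)

```text
t: 25.53
eef_pos: [0.6024, 0.0184, 0.1212]
orientation: [[0.971, -0.241, -0.003], [-0.241, -0.971, 0.001], [-0.003, -0.0, -1.0]]
force: [-0.0, 0.4, -0.7]
gripper_width: 0.0052
finger_force: 58.8
```

Emit:
arm_command(
  moves=[0,0,0,0,0,-0.3,-1,0,0,0,0,0,-0.5,-1,0,0,0,0,0,-0.4,-1,0,0,0,0,0,-0.2,-1,0,0,0,0,0,0,-1],
)

```text
t: 25.95
eef_pos: [0.6019, 0.0146, 0.0641]
orientation: [[0.97, -0.245, -0.005], [-0.245, -0.97, 0.001], [-0.005, 0.001, -1.0]]
force: [-0.7, -1.1, -1.0]
gripper_width: 0.0051
finger_force: 58.8
```

```bash
python3 - <<'E'
from ana import *
im=snap('wrist','w7.png');s=get_state();print(s['eef_pos'],s['gripper_width'],s['finger_force'])
print(proj('wrist',(.6018,.0139,.003)))
E
```

```text
[0.6027 0.0146 0.0658] 0.005224031763007473 58.75224709510803
[316.988  222.6223]
```

View pics/w7.png

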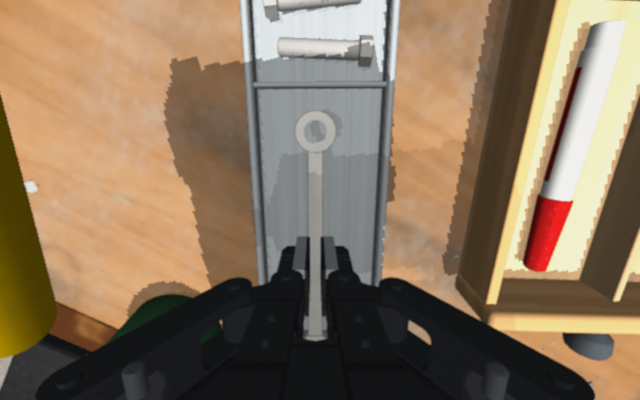

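The spanner is held straight in line with the tray: ring at (316,131), cross wall at row 85, bay walls at columns ~260 and ~386. One check of the cross wall's position before lowering.

```bash
python3 - <<'E'
from ana import *
print(onz('wrist',(320,86),.016),proj('wrist',(.6857,-.007,.016)),onz('wrist',(316,112),.05),get_state()['eef_pos'])
E
```

```text
[ 0.6847 -0.0086  0.016 ] [316.854   84.8853] [ 0.6718 -0.0029  0.05  ] [0.6027 0.0146 0.0658]
```

Emit:
arm_command(
  moves=[0,0,0,0,0,-0.4,-1,0,0,0,0,0,-0.4,-1,0,0,0,0,0,-0.25,-1,0,0,0,0,0,-0.07,-1,0,0,0,0,0,0,-1],
)

```text
t: 26.42
eef_pos: [0.6033, 0.0152, 0.0222]
orientation: [[0.97, -0.244, -0.0], [-0.244, -0.97, 0.0], [-0.0, 0.0, -1.0]]
force: [-0.8, -0.2, -0.8]
gripper_width: 0.0049
finger_force: 58.8
```

Emit:
arm_command(
  moves=[0,0,0,0,0,0,-1,0,0,0,0,0,0,-1,0,0,0,0,0,0,-0.44,0,0,0,0,0,0,-0.44,0,0,0,0,0,0,-0.44],
)

```text
t: 26.83
eef_pos: [0.6035, 0.0154, 0.0228]
orientation: [[0.97, -0.243, 0.001], [-0.243, -0.97, -0.0], [0.001, -0.0, -1.0]]
force: [0.2, -0.3, -0.3]
gripper_width: 0.0237
finger_force: 0.0
```

Emit:
arm_command(
  moves=[0,0,0,0,0,0,-0.44,0,0,0,0,0,0.4,-0.44,0,0,0,0,0,0.8,-0.44,0,0,0,0,0,0.8,-0.44,0,0,0,0,0,0.8,-0.44],
)

```text
t: 27.25
eef_pos: [0.603, 0.0154, 0.1357]
orientation: [[0.97, -0.243, -0.0], [-0.243, -0.97, 0.0], [-0.0, 0.0, -1.0]]
force: [0.7, -0.6, 0.7]
gripper_width: 0.0241
finger_force: 0.0
```

```bash
python3 - <<'E'
from ana import *
im=snap('wrist','w8.png');ana('wrist',('spanner',),.007);print(get_state()['eef_pos'])
E
```

```text
wrist spanner 0.84 [310.8, 194.7] 1556 mid [0.6059 0.0162] len 0.14850208104563686 ang -0.2546387791870533
[0.6056 0.0151 0.1399]
```

View pics/w8.png

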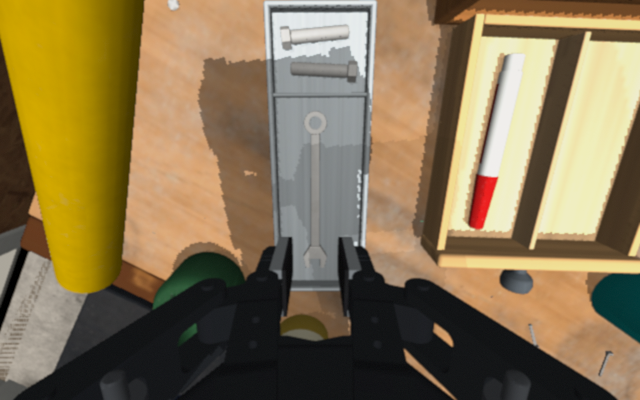

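The spanner lies flat mid-bay: mid (0.606,0.016), ring at (315,123), jaw at (315,255). The marker is still in the drawer. Back to the knob to shut it.

Emit:
arm_command(
  moves=[0,0,-0.056,-0.281,-0.385,0,0.5,0,0,-0.056,-0.281,-0.385,0,0.5,0,0,-0.056,-0.281,-0.385,0,0.5,0,0,-0.056,-0.281,-0.385,0,0.5,0,0,-0.056,-0.281,-0.385,0,0.5],
)

```text
t: 27.77
eef_pos: [0.5463, -0.0622, 0.1339]
orientation: [[0.965, -0.262, -0.0], [-0.262, -0.965, 0.0], [-0.001, -0.0, -1.0]]
force: [0.8, -0.8, 0.2]
gripper_width: 0.0641
finger_force: 0.0
```

Emit:
arm_command(
  moves=[0,0,-0.056,-0.281,-0.385,0,0.5,0,0,-0.056,-0.281,-0.385,0,0.5,0,0,-0.056,-0.281,-0.385,0,0.5,0,0,-0.056,-0.281,-0.385,0,0.5,0,0,-0.056,-0.281,-0.385,0,0.5],
)

```text
t: 28.18
eef_pos: [0.4901, -0.1392, 0.1339]
orientation: [[0.96, -0.281, -0.0], [-0.281, -0.96, 0.0], [-0.0, -0.0, -1.0]]
force: [-0.1, 0.2, -0.9]
gripper_width: 0.0639
finger_force: 0.0
```

Emit:
arm_command(
  moves=[0,0,0,0,0,0,0.5,0,0,0,0,0,0,0.5,0,0,0,0,0,0,0.5,0,0,0,0,0,0,0.5,0,0,0,0,0,0,0.5],
)

```text
t: 28.6
eef_pos: [0.4912, -0.138, 0.1342]
orientation: [[0.96, -0.28, -0.0], [-0.28, -0.96, 0.0], [-0.0, -0.0, -1.0]]
force: [0.5, -0.2, 0.9]
gripper_width: 0.0643
finger_force: 0.0
```

```bash
python3 - <<'E'
from ana import *
im=snap('wrist','w9.png');s=get_state();print(s['eef_pos'],s['orientation'][0]);print(proj('wrist',(.4927,-.139,.034)))
for d in spotter.silhouettes('wrist','drawer_knob'):
  m=d['mask'];ys,xs=np.nonzero(m);b=ys>ys.max()-12;print(d['confidence'],m.sum(),ys.max(),xs[b].mean(),onz('wrist',(xs[b].mean(),ys.max()-8),.034))
E
```

```text
[ 0.4912 -0.138   0.1342] [ 0.9599 -0.2803 -0.    ]
[316.1444 203.236 ]
0.57 40900 215 313.93610223642173 [ 0.4901 -0.1365  0.034 ]
```

Emit:
arm_command(
  moves=[0,0,0,0,0,-0.5,0.5,0,0,0,0,0,-0.5,0.5,0,0,0,0,0,-0.5,0.5,0,0,0,0,0,-0.5,0.5,0,0,0,0,0,-0.45,0.5],
)

```text
t: 29.12
eef_pos: [0.4908, -0.1382, 0.0351]
orientation: [[0.96, -0.281, -0.0], [-0.281, -0.96, 0.0], [-0.0, -0.0, -1.0]]
force: [0.1, -0.0, -0.0]
gripper_width: 0.0641
finger_force: 0.0
```

Emit:
arm_command(
  moves=[0,0,0,0,0,0,-1,0,0,0,0,0,0,-1,0,0,0,0,0,0,-1,0,0,0,0,0,0,-1,0,0,0,0,0,0,-1],
)

```text
t: 29.53
eef_pos: [0.4918, -0.1378, 0.0377]
orientation: [[0.96, -0.281, 0.002], [-0.281, -0.96, 0.001], [0.002, -0.001, -1.0]]
force: [2.5, 7.7, 2.8]
gripper_width: 0.0215
finger_force: 58.5
```

Emit:
arm_command(
  moves=[0,0,0,0,0,0,-1,0,0,0,0,0,0,-1,0,0,0,0.1,-0.029,0,-1,0,0,0,0.2,-0.058,0,-1,0,0,0,0.3,-0.087,0,-1],
)

```text
t: 29.95
eef_pos: [0.5152, -0.1446, 0.0378]
orientation: [[0.96, -0.281, 0.001], [-0.281, -0.96, 0.001], [0.0, -0.001, -1.0]]
force: [0.1, 7.0, 1.0]
gripper_width: 0.021
finger_force: 58.6
```

Emit:
arm_command(
  moves=[0,0,0,0.3,-0.087,0,-1,0,0,0,0.3,-0.087,0,-1,0,0,0,0.3,-0.087,0,-1,0,0,0,0.3,-0.087,0,-1,0,0,0,0.3,-0.087,0,-1],
)

```text
t: 30.37
eef_pos: [0.5759, -0.1621, 0.0378]
orientation: [[0.96, -0.281, 0.001], [-0.281, -0.96, 0.001], [0.001, -0.001, -1.0]]
force: [0.0, 5.2, 2.3]
gripper_width: 0.0211
finger_force: 58.7
```

Emit:
arm_command(
  moves=[0,0,0,0.3,-0.087,0,-1,0,0,0,0.3,-0.087,0,-1,0,0,0,0.3,-0.087,0,-1,0,0,0,0.3,-0.087,0,-1,0,0,0,0.3,-0.087,0,-1],
)

```text
t: 30.78
eef_pos: [0.6359, -0.1795, 0.0378]
orientation: [[0.96, -0.281, 0.001], [-0.281, -0.96, 0.001], [0.001, -0.001, -1.0]]
force: [-0.2, 5.3, 1.7]
gripper_width: 0.0212
finger_force: 58.6
```

Emit:
arm_command(
  moves=[0,0,0,0.2,-0.058,0,-1,0,0,0,0.15,-0.044,0,-1,0,0,0,0.1,-0.029,0,-1,0,0,0,0.05,-0.015,0,-1,0,0,0,0,0,0,-1],
)

```text
t: 31.2
eef_pos: [0.6553, -0.1851, 0.0378]
orientation: [[0.96, -0.281, 0.0], [-0.281, -0.96, 0.001], [-0.0, -0.001, -1.0]]
force: [-1.9, 6.1, 3.2]
gripper_width: 0.0213
finger_force: 59.2
```

Emit:
arm_command(
  moves=[0,0,0,0.05,-0.015,0,-1,0,0,0,0.04,-0.012,0,-1,0,0,0,0,0,0,-1,0,0,0,0,0,0,-1,0,0,0,0,0,0,-1],
)

```text
t: 31.62
eef_pos: [0.6555, -0.1852, 0.0377]
orientation: [[0.96, -0.28, -0.009], [-0.28, -0.96, 0.004], [-0.01, -0.002, -1.0]]
force: [-22.0, 10.6, 15.7]
gripper_width: 0.0212
finger_force: 60.2
```

Emit:
arm_command(
  moves=[0,0,0,-0.06,0.017,0,0.5,0,0,0,0,0,0,0.5,0,0,0,0,0,0,0.5,0,0,0,0,0,0,0.5,0,0,0,0,0,0.3,0.5],
)

```text
t: 32.03
eef_pos: [0.6552, -0.1863, 0.0466]
orientation: [[0.96, -0.281, -0.003], [-0.281, -0.96, 0.001], [-0.003, -0.001, -1.0]]
force: [-1.8, 0.1, -1.0]
gripper_width: 0.0638
finger_force: 0.0
```

Emit:
arm_command(
  moves=[0,0,0,0,0,0.9,0.5,0,0,0,0,0,0.95,0.5,0,0,0,0,0,0.95,0.5,0,0,0,0,0,0.95,0.5,0,0,0,0,0,0.95,0.5],
)

```text
t: 32.45
eef_pos: [0.6558, -0.1865, 0.2396]
orientation: [[0.96, -0.281, 0.001], [-0.281, -0.96, -0.001], [0.001, 0.0, -1.0]]
force: [0.7, -1.0, -0.4]
gripper_width: 0.064
finger_force: 0.0
```

Emit:
arm_command(
  moves=[0,0,0.839,-0.2,0.253,0,1,0,0,0.839,-0.2,0.253,0,1,0,0,0.839,-0.2,0.253,0,1,0,0,0.839,-0.2,0.253,0,1,0,0,0.839,-0.2,0.253,0,1],
)

```text
t: 32.87
eef_pos: [0.6157, -0.1356, 0.2375]
orientation: [[1.0, 0.011, 0.001], [0.011, -1.0, -0.0], [0.001, 0.0, -1.0]]
force: [0.7, 0.4, 0.2]
gripper_width: 0.0853
finger_force: 0.0
```

Emit:
arm_command(
  moves=[0,0,0.839,-0.2,0.253,0,1,0,0,0.839,-0.2,0.253,0,1,0,0,0.839,-0.2,0.253,0,1,0,0,0.839,-0.2,0.253,0,1,0,0,0.839,-0.2,0.253,0,1],
)

```text
t: 33.28
eef_pos: [0.5757, -0.085, 0.2375]
orientation: [[0.954, 0.299, 0.001], [0.299, -0.954, -0.0], [0.001, 0.001, -1.0]]
force: [0.9, -1.1, 1.1]
gripper_width: 0.0853
finger_force: 0.0
```

Emit:
arm_command(
  moves=[0,0,0.839,-0.2,0.253,0,1,0,0,0.839,-0.2,0.253,0,1,0,0,0.839,-0.2,0.253,0,1,0,0,0.839,-0.2,0.253,0,1,0,0,0.839,-0.2,0.253,0,1],
)

```text
t: 33.7
eef_pos: [0.5358, -0.0344, 0.2374]
orientation: [[0.827, 0.562, 0.001], [0.562, -0.827, -0.0], [0.001, 0.001, -1.0]]
force: [-0.2, -0.0, -0.1]
gripper_width: 0.0854
finger_force: 0.0
```

Emit:
arm_command(
  moves=[0,0,0.839,-0.2,0.253,0,1,0,0,0.839,-0.2,0.253,0,1,0,0,0.839,-0.2,0.253,0,1,0,0,0.839,-0.2,0.253,0,1,0,0,0.839,-0.2,0.253,0,1],
)

```text
t: 34.12
eef_pos: [0.4958, 0.0162, 0.2374]
orientation: [[0.63, 0.777, 0.001], [0.777, -0.63, -0.0], [0.001, 0.001, -1.0]]
force: [0.1, 0.5, 0.5]
gripper_width: 0.0858
finger_force: 0.0
```

Emit:
arm_command(
  moves=[0,0,0.839,-0.2,0.253,0,1,0,0,0.839,-0.2,0.253,0,1,0,0,0.839,-0.2,0.253,0,1,0,0,0.839,-0.2,0.253,0,1,0,0,0.839,-0.2,0.253,0,1],
)

```text
t: 34.53
eef_pos: [0.4558, 0.0668, 0.2374]
orientation: [[0.379, 0.925, 0.002], [0.925, -0.379, -0.0], [0.0, 0.002, -1.0]]
force: [-0.6, -0.4, -0.1]
gripper_width: 0.0852
finger_force: 0.0
```

Emit:
arm_command(
  moves=[0,0,0,0,0,0,1,0,0,0,0,0,0,1,0,0,0,0,0,0,1,0,0,0,0,0,0,1,0,0,0,0,0,0,1],
)

```text
t: 34.95
eef_pos: [0.4564, 0.0659, 0.2363]
orientation: [[0.383, 0.924, 0.0], [0.924, -0.383, -0.0], [-0.0, 0.0, -1.0]]
force: [-0.2, -0.0, -0.3]
gripper_width: 0.0851
finger_force: 0.0
```

```bash
python3 - <<'E'
from ana import *
im=snap('top');cv2.imwrite('pics/c10.png',cv2.cvtColor(cv2.resize(im[50:270,180:430],None,fx=3,fy=2.7,interpolation=cv2.INTER_CUBIC),cv2.COLOR_RGB2BGR))
ana('top',('spanner',),.007)
E
```

```text
top spanner 0.69 [236.0, 208.4] 383 mid [0.6058 0.0155] len 0.13981136282336054 ang -0.25571047459214574
```

View pics/c10.png

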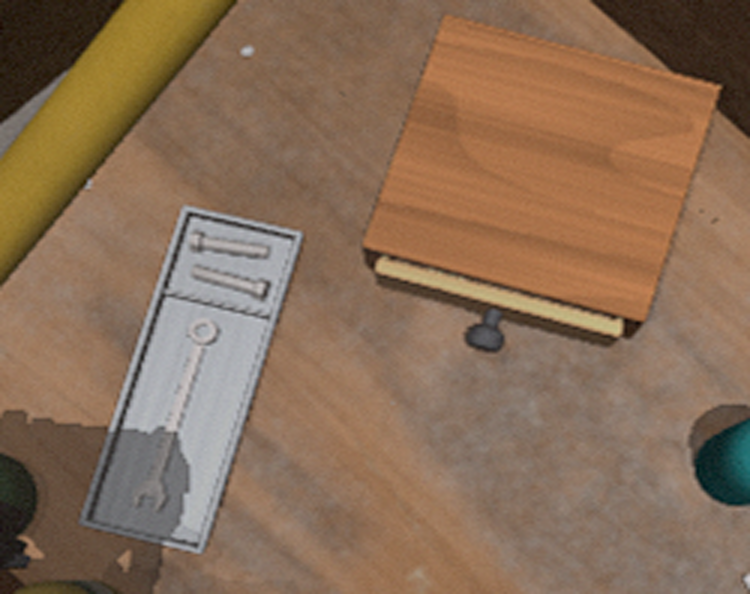

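```bash
python3 - <<'E'
from ana import *
print(onz('top',(332+9.3,202.9-27.3),.034),'expected shut', (.6547,-.1843))
for o in (0,.006,.012):
    f=lambda x,y,z:(.768+x*.960+y*.279,-.2172-x*.279+y*.960,z)
    print(o,[proj('top',f(-.095-o,y,z)).round(1) for y in(.081,-.081) for z in(.056,.005)],[proj('top',f(-.095,.092,.068)).round(1)])
im=snap('scene');cv2.imwrite('pics/c11.png',cv2.cvtColor(cv2.resize(im[130:260,230:450],None,fx=3.5,fy=3.5,interpolation=cv2.INTER_CUBIC),cv2.COLOR_RGB2BGR))
mu=None
E
```

```text
[ 0.6575 -0.1856  0.034 ] expected shut (0.6547, -0.1843)
0 [array([303.4, 151.1]), array([304.7, 157.1]), array([385.9, 175.8]), array([382.7, 180.5])] [array([297.4, 147.9])]
0.006 [array([302.4, 154.1]), array([303.8, 159.9]), array([385. , 178.8]), array([381.8, 183.4])] [array([297.4, 147.9])]
0.012 [array([301.5, 157. ]), array([302.9, 162.7]), array([384.1, 181.9]), array([381. , 186.2])] [array([297.4, 147.9])]
```

View pics/c11.png

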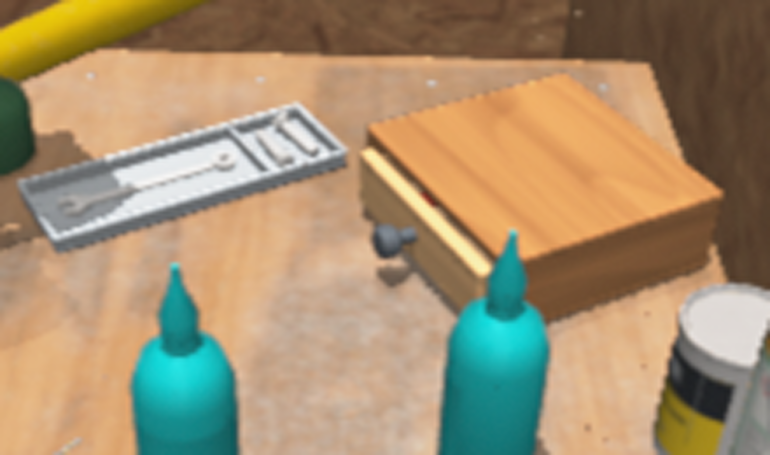

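The top-view board edge and knob match the shut position: knob at (0.6575,-0.186), expected (0.655,-0.184). The board overlays the carcass, and the push ended against the hard stop. The bottle goes back first.

Emit:
arm_command(
  moves=[0,0,0,-0.04,0.05,-0.5,1,0,0,0,0,0,-0.6,1,0,0,0,0,0,-0.6,1,0,0,0,0,0,-0.44,1,0,0,0,0,0,0,1],
)

```text
t: 35.52
eef_pos: [0.4529, 0.0684, 0.1478]
orientation: [[0.382, 0.924, -0.006], [0.924, -0.382, 0.001], [-0.002, -0.006, -1.0]]
force: [-0.4, 0.7, 0.2]
gripper_width: 0.0855
finger_force: 0.0
```

Emit:
arm_command(
  moves=[0,0,0,0,0,0,0,0,0,0,0,0,0,0,0,0,0,0,0,0,0,0,0,0,0,0,0,0,0,0,0,0,0,0,0],
)

```text
t: 35.93
eef_pos: [0.4548, 0.0684, 0.1514]
orientation: [[0.382, 0.924, 0.001], [0.924, -0.382, -0.0], [0.0, 0.001, -1.0]]
force: [-1.0, -0.3, 0.3]
gripper_width: 0.0424
finger_force: 0.0
```

Emit:
arm_command(
  moves=[0,0,0,0,0,-0.03,-1,0,0,0,0,0,0,-1,0,0,0,0,0,0,-1,0,0,0,0,0,0,-1,0,0,0,0,0,0,-1],
)

```text
t: 36.35
eef_pos: [0.4548, 0.0683, 0.1498]
orientation: [[0.382, 0.924, 0.001], [0.924, -0.382, -0.0], [0.0, 0.001, -1.0]]
force: [0.1, -1.0, 2.8]
gripper_width: 0.0181
finger_force: 58.5
```

Emit:
arm_command(
  moves=[0,0,0,0,0,0,-1,0,0,0,0,0,0.1,-1,0,0,0,0,0,0.2,-1,0,0,0,0,0,0.3,-1,0,0,0,0,0,0.3,-1],
)

```text
t: 36.77
eef_pos: [0.454, 0.0685, 0.1859]
orientation: [[0.382, 0.924, -0.002], [0.924, -0.382, 0.0], [-0.0, -0.002, -1.0]]
force: [-0.1, -0.0, -3.1]
gripper_width: 0.0179
finger_force: 58.6
```

Emit:
arm_command(
  moves=[0,0,0,0,0,0.3,-1,0,0,0,0,0,0.2,-1,0,0,0,0,0,0.1,-1,0,0,0,0.04,-0.15,0,-1,0,0,0,0.08,-0.3,0,-1],
)

```text
t: 37.18
eef_pos: [0.4589, 0.0507, 0.2092]
orientation: [[0.38, 0.925, -0.001], [0.925, -0.38, 0.0], [0.0, -0.001, -1.0]]
force: [-0.3, -0.4, -3.5]
gripper_width: 0.0179
finger_force: 58.7
```

Emit:
arm_command(
  moves=[0,0,0,0.12,-0.45,0,-1,0,0,0,0.13,-0.5,0,-1,0,0,0,0.13,-0.5,0,-1,0,0,0,0.13,-0.5,0,-1,0,0,0,0.13,-0.5,0,-1],
)

```text
t: 37.6
eef_pos: [0.4847, -0.0489, 0.2087]
orientation: [[0.382, 0.924, -0.002], [0.924, -0.382, 0.0], [-0.0, -0.002, -1.0]]
force: [0.8, 0.3, -3.2]
gripper_width: 0.0179
finger_force: 58.7
```

Emit:
arm_command(
  moves=[0,0,0,0.13,-0.5,0,-1,0,0,0,0.13,-0.5,0,-1,0,0,0,0.13,-0.5,0,-1,0,0,0,0.13,-0.5,0,-1,0,0,0,0.13,-0.5,0,-1],
)

```text
t: 38.02
eef_pos: [0.5106, -0.1489, 0.2085]
orientation: [[0.382, 0.924, -0.002], [0.924, -0.382, 0.001], [0.0, -0.002, -1.0]]
force: [-0.4, 0.9, -2.5]
gripper_width: 0.0177
finger_force: 58.7
```

Emit:
arm_command(
  moves=[0,0,0,0.13,-0.5,0,-1,0,0,0,0.12,-0.4,0,-1,0,0,0,0.1,-0.3,0,-1,0,0,0,0.05,-0.2,0,-1,0,0,0,0,0,0,-1],
)

```text
t: 38.43
eef_pos: [0.5268, -0.2049, 0.2088]
orientation: [[0.383, 0.924, -0.001], [0.924, -0.383, 0.0], [-0.0, -0.001, -1.0]]
force: [0.1, 0.7, -2.4]
gripper_width: 0.0183
finger_force: 58.7
```

Emit:
arm_command(
  moves=[0,0,0,0,0,0,-1,0,0,0,0,0,0,-1,0,0,0,0,0,0,-1,0,0,0,0,0,0,-1,0,0,0,0,0,0,-1],
)

```text
t: 38.85
eef_pos: [0.5269, -0.2032, 0.2096]
orientation: [[0.381, 0.925, 0.0], [0.925, -0.381, -0.0], [0.0, 0.0, -1.0]]
force: [-0.5, -0.1, -3.7]
gripper_width: 0.0183
finger_force: 58.7
```

Emit:
arm_command(
  moves=[0,0,0,-0.05,0.18,0,-1,0,0,0,0,0,-0.3,-1,0,0,0,0,0,-0.4,-1,0,0,0,0,0,-0.4,-1,0,0,0,0,0,-0.2,-1],
)

```text
t: 39.27
eef_pos: [0.5242, -0.1954, 0.1558]
orientation: [[0.381, 0.924, -0.002], [0.924, -0.381, 0.001], [0.001, -0.003, -1.0]]
force: [-0.3, 0.8, -3.5]
gripper_width: 0.0183
finger_force: 58.8
```

Emit:
arm_command(
  moves=[0,0,0,0,0,-0.1,-1,0,0,0,0,0,-0.08,-1,0,0,0,0,0,0,-1,0,0,0,0,0,0,-1,0,0,0,0,0,0,-1],
)

```text
t: 39.68
eef_pos: [0.5252, -0.1966, 0.151]
orientation: [[0.382, 0.924, 0.001], [0.924, -0.382, -0.001], [-0.0, 0.001, -1.0]]
force: [0.4, -0.2, -3.3]
gripper_width: 0.0181
finger_force: 58.8
```

Emit:
arm_command(
  moves=[0,0,0,0,0,-0.035,-1,0,0,0,0,0,0,-1,0,0,0,0,0,0,1,0,0,0,0,0,0,1,0,0,0,0,0,0,1],
)

```text
t: 40.1
eef_pos: [0.5249, -0.1964, 0.1491]
orientation: [[0.382, 0.924, 0.0], [0.924, -0.382, -0.0], [-0.0, 0.0, -1.0]]
force: [1.2, 0.2, 0.5]
gripper_width: 0.0537
finger_force: 0.0
```

Emit:
arm_command(
  moves=[0,0,0,0,0,0,1,0,0,0,0,0,0,1,0,0,0,0,0,0.5,1,0,0,0,0,0,0.9,1,0,0,0,0,0,0.9,1],
)

```text
t: 40.52
eef_pos: [0.5244, -0.1961, 0.2414]
orientation: [[0.382, 0.924, -0.002], [0.924, -0.382, 0.001], [0.0, -0.003, -1.0]]
force: [0.7, -0.0, 0.6]
gripper_width: 0.0852
finger_force: 0.0
```

Emit:
arm_command(
  moves=[0,0,0,0.02,0.3,0.2,1,0,0,0,0.025,0.6,0,1,0,0,0,0.025,0.6,0,1,0,0,0,0.025,0.6,0,1,0,0,0,0.025,0.6,0,1],
)

```text
t: 40.93
eef_pos: [0.5295, -0.0871, 0.2487]
orientation: [[0.382, 0.924, -0.0], [0.924, -0.382, 0.0], [0.0, -0.0, -1.0]]
force: [-0.6, 0.7, 0.8]
gripper_width: 0.0851
finger_force: 0.0
```

Emit:
arm_command(
  moves=[0,0,0,0.025,0.6,0,1,0,0,0,0.025,0.6,0,1,0,0,0,0.025,0.6,0,1,0,0,0,0.025,0.6,0,1,0,0,0,0.025,0.6,0,1],
)

```text
t: 41.35
eef_pos: [0.5345, 0.033, 0.2487]
orientation: [[0.382, 0.924, -0.0], [0.924, -0.382, 0.0], [-0.0, -0.0, -1.0]]
force: [-0.0, 0.2, -0.1]
gripper_width: 0.0852
finger_force: 0.0
```

Emit:
arm_command(
  moves=[0,0,0,0.025,0.6,0,1,0,0,0,0.025,0.6,0,1,0,0,0,0.025,0.6,0,1,0,0,0,0.025,0.6,0,1,0,0,0,0.025,0.3,0,1],
)

```text
t: 41.77
eef_pos: [0.5393, 0.142, 0.2487]
orientation: [[0.38, 0.925, -0.0], [0.925, -0.38, 0.0], [0.0, -0.0, -1.0]]
force: [-0.6, -0.0, 0.1]
gripper_width: 0.0859
finger_force: 0.0
```

Emit:
arm_command(
  moves=[0,0,0,0,0,0,1,0,0,0,0,0,0,1,0,0,0,0,0,0,1,0,0,0,0,0,0,1,0,0,0,0,0,0,1],
)

```text
t: 42.18
eef_pos: [0.5398, 0.1387, 0.2489]
orientation: [[0.383, 0.924, 0.0], [0.924, -0.383, -0.0], [-0.0, 0.0, -1.0]]
force: [1.6, -0.3, -0.2]
gripper_width: 0.0853
finger_force: 0.0
```

```bash
python3 - <<'E'
from fit import *
np.set_printoptions(precision=4,suppress=True)
snap('top')
for d in spotter.silhouettes('top','glue_bottle'):
    m=d['mask'].astype(np.uint8);x0=onz('top',d['at'],.07)[:2];print('glue',d['confidence'],fit(lambda p:1-iou(revol('top',*p,GLUE),m),x0,[.01,.01]))
print(get_state()['eef_pos'])
E
```

```text
glue 0.94 (array([ 0.5714, -0.351 ]), np.float64(0.9682008368200837))
glue 0.9 (array([ 0.5266, -0.1965]), np.float64(0.9258849557522124))
[0.5398 0.1389 0.2489]
```

The bottle is back within about 2–3 mm. Now the can.

Emit:
arm_command(
  moves=[0,0,0,0,0.02,-0.6,1,0,0,0,0,0,-0.6,1,0,0,0,0,0,-0.6,1,0,0,0,0,0,-0.6,1,0,0,0,0,0,-0.6,1],
)

```text
t: 42.7
eef_pos: [0.5396, 0.1401, 0.1279]
orientation: [[0.382, 0.924, 0.0], [0.924, -0.382, 0.0], [0.0, 0.0, -1.0]]
force: [0.1, 0.2, -0.1]
gripper_width: 0.0855
finger_force: 0.0
```

Emit:
arm_command(
  moves=[0,0,0,0,0,0,1,0,0,0,0,0,0,-1,0,0,0,0,0,0,-1,0,0,0,0,0,0,-1,0,0,0,0,0,0,-1],
)

```text
t: 43.12
eef_pos: [0.5403, 0.1404, 0.1303]
orientation: [[0.382, 0.924, 0.002], [0.924, -0.382, 0.0], [0.001, 0.002, -1.0]]
force: [-1.0, 0.1, -0.4]
gripper_width: 0.0386
finger_force: 0.0
```

Emit:
arm_command(
  moves=[0,0,0,0,0,0,-1,0,0,0,0,0,0,-1,0,0,0,0,0,0,-1,0,0,0,0,0,0,-1,0,0,0,0,0,0,-1],
)

```text
t: 43.53
eef_pos: [0.5401, 0.1404, 0.1295]
orientation: [[0.382, 0.924, 0.001], [0.924, -0.382, 0.0], [0.001, 0.001, -1.0]]
force: [0.9, 0.9, 5.0]
gripper_width: 0.0062
finger_force: 59.2
```

Emit:
arm_command(
  moves=[0,0,0,0,0,0,-1,0,0,0,0,0,0.1,-1,0,0,0,0,0,0.3,-1,0,0,0,0,0,0.4,-1,0,0,0,0,0,0.4,-1],
)

```text
t: 43.95
eef_pos: [0.539, 0.1404, 0.1768]
orientation: [[0.382, 0.924, -0.003], [0.924, -0.382, -0.0], [-0.001, -0.002, -1.0]]
force: [-0.7, 0.1, -1.7]
gripper_width: 0.0062
finger_force: 58.6
```

Emit:
arm_command(
  moves=[0,0,0,0.03,-0.15,0.2,-1,0,0,0,0.03,-0.3,0,-1,0,0,0,0.03,-0.45,0,-1,0,0,0,0.03,-0.5,0,-1,0,0,0,0.03,-0.5,0,-1],
)

```text
t: 44.37
eef_pos: [0.5451, 0.0627, 0.1836]
orientation: [[0.382, 0.924, -0.002], [0.924, -0.382, 0.0], [-0.001, -0.002, -1.0]]
force: [-0.4, 0.7, -0.9]
gripper_width: 0.0061
finger_force: 58.6
```

Emit:
arm_command(
  moves=[0,0,0,0.03,-0.5,0,-1,0,0,0,0.03,-0.5,0,-1,0,0,0,0.03,-0.5,0,-1,0,0,0,0.03,-0.5,0,-1,0,0,0,0.03,-0.5,0,-1],
)

```text
t: 44.78
eef_pos: [0.5509, -0.0375, 0.1835]
orientation: [[0.382, 0.924, -0.002], [0.924, -0.382, 0.0], [-0.0, -0.002, -1.0]]
force: [0.9, 0.2, -2.3]
gripper_width: 0.0062
finger_force: 58.6
```

Emit:
arm_command(
  moves=[0,0,0,0.03,-0.5,0,-1,0,0,0,0.03,-0.5,0,-1,0,0,0,0.03,-0.4,0,-1,0,0,0,0.03,-0.3,0,-1,0,0,0,0.03,-0.2,0,-1],
)

```text
t: 45.2
eef_pos: [0.5572, -0.1133, 0.1839]
orientation: [[0.383, 0.924, -0.002], [0.924, -0.383, 0.001], [-0.0, -0.002, -1.0]]
force: [0.5, -0.1, -1.9]
gripper_width: 0.0061
finger_force: 58.6
```

Emit:
arm_command(
  moves=[0,0,0,0,0,0,-1,0,0,0,0,0,-0.3,-1,0,0,0,0,0,-0.4,-1,0,0,0,0,0,-0.3,-1,0,0,0,0,0,-0.2,-1],
)

```text
t: 45.62
eef_pos: [0.5571, -0.1107, 0.1354]
orientation: [[0.381, 0.925, -0.002], [0.925, -0.381, 0.001], [0.0, -0.002, -1.0]]
force: [-0.1, -0.3, -2.1]
gripper_width: 0.0061
finger_force: 58.6
```

Emit:
arm_command(
  moves=[0,0,0,0,0,-0.1,-1,0,0,0,0,0,0,-1,0,0,0,0,0,0,-1,0,0,0,0,0,0,-1,0,0,0,0,0,0,-1],
)

```text
t: 46.03
eef_pos: [0.558, -0.1117, 0.1336]
orientation: [[0.382, 0.924, 0.001], [0.924, -0.382, -0.0], [0.0, 0.001, -1.0]]
force: [0.2, -0.0, -1.2]
gripper_width: 0.006
finger_force: 58.6
```

Now the last 4 mm, then release and retreat.

Emit:
arm_command(
  moves=[0,0,0,0,0,-0.05,-1,0,0,0,0,0,-0.055,-1,0,0,0,0,0,0,-1,0,0,0,0,0,0,-1,0,0,0,0,0,0,-1],
)

```text
t: 46.45
eef_pos: [0.5582, -0.1119, 0.1295]
orientation: [[0.382, 0.924, 0.002], [0.924, -0.382, -0.001], [-0.0, 0.002, -1.0]]
force: [0.2, -0.1, 5.8]
gripper_width: 0.0062
finger_force: 59.5
```

Emit:
arm_command(
  moves=[0,0,0,0,0,0,1,0,0,0,0,0,0,1,0,0,0,0,0,0,1,0,0,0,0,0,0,1,0,0,0,0,0,0,1],
)

```text
t: 46.87
eef_pos: [0.5576, -0.1116, 0.1285]
orientation: [[0.382, 0.924, -0.0], [0.924, -0.382, 0.0], [0.0, -0.0, -1.0]]
force: [-0.2, -0.1, 0.2]
gripper_width: 0.0663
finger_force: 0.0
```

Emit:
arm_command(
  moves=[0,0,0,0,0,0,1,0,0,0,0,0,0,1,0,0,0,0,0,0.5,1,0,0,0,0,0,0.9,1,0,0,0,0,0,0.9,1],
)

```text
t: 47.28
eef_pos: [0.5571, -0.1114, 0.2212]
orientation: [[0.382, 0.924, -0.002], [0.924, -0.382, 0.001], [0.0, -0.003, -1.0]]
force: [1.2, 0.3, -0.1]
gripper_width: 0.0857
finger_force: 0.0
```

Emit:
arm_command(
  moves=[0,0,0,0,0,0.9,1,0,0,0,-0.3,0.5,0.5,1,0,0,0,-0.5,0.8,0,1,0,0,0,-0.5,0.8,0,1,0,0,0,-0.5,0.8,0,1],
)

```text
t: 47.7
eef_pos: [0.4846, 0.0054, 0.2768]
orientation: [[0.382, 0.924, 0.0], [0.924, -0.382, -0.0], [0.0, 0.0, -1.0]]
force: [0.3, -0.0, -0.2]
gripper_width: 0.0855
finger_force: 0.0
```

Emit:
arm_command(
  moves=[0,0,0,-0.3,0.8,0,1,0,0,0,-0.2,0.8,0,1,0,0,0,0,0,0,1,0,0,0,0,0,0,1,0,0,0,0,0,0,1],
)

```text
t: 48.12
eef_pos: [0.4659, 0.068, 0.2767]
orientation: [[0.381, 0.924, 0.0], [0.924, -0.381, -0.0], [-0.0, 0.0, -1.0]]
force: [0.0, -0.3, -1.0]
gripper_width: 0.0855
finger_force: 0.0
```

```bash
python3 - <<'E'
from ana import *
im=snap('top');mo=mask('top','oil_can',(300,227));mg=mask('top','glue_bottle',(349,243))
print('can',fit(lambda p:1-iou(revol('top',*p,CAN),mo),[.5585,-.1132],[.01,.01]),'start .5585 -.1132')
print('glue',fit(lambda p:1-iou(revol('top',*p,GLUE),mg),[.5235,-.1951],[.01,.01]),'start .5240 -.1951')
ana('top',('spanner',),.007)
a=snap('scene');cv2.imwrite('pics/c12.png',cv2.cvtColor(cv2.resize(np.hstack([a[130:260,225:395],im[130:260,200:400]]),None,fx=2.1,fy=2.1),cv2.COLOR_RGB2BGR))
E
```

```text
can (array([ 0.5592, -0.1117]), np.float64(0.9592875318066157)) start .5585 -.1132
glue (array([ 0.5266, -0.1953]), np.float64(0.8944444444444445)) start .5240 -.1951
top spanner 0.55 [237.8, 207.6] 354 mid [0.6066 0.0157] len 0.13836940588180446 ang -0.251287272629101
```

View pics/c12.png

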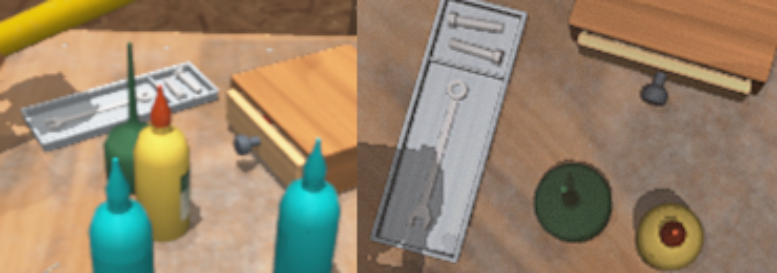

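Can and bottle stand upright at their starts, the spanner lies in the long bay, and the drawer is shut. Handing in.

```bash
python3 -c "
from cell import workorder
print(workorder.job_done())"
```

```text
the job is handed in; nothing more can be done
None
```

I handed the job in at about 48 s; no verdict came back. By the last camera fit, the can is within about 2 mm and the bottle within about 3 mm of their starts, both upright, the spanner lies flat in the long bay, and the drawer is pushed shut to its stop with the marker inside.

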